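Walnuts and crackers for the tasting board

TASK

Get the tasting board ready: set the handled bowl on the counter under the walnut dispenser's spout, turn the paddle knob exactly three clicks so that three walnuts drop into it, and put the bowl with its walnuts back on the wooden board. Stand every box of crackers on the board too, upright on one of its small narrow ends, and do not knock over or push about the wine glass, the cheese and the olive jar.

Things in the scene. Friction and masses are not known exactly. Their poses are not given: they have to be found in the camera images.
- dispenser: fixed walnut dispenser: clear round drum 160 mm across, 90 to 141 mm high with a clear cover, on a rear column (x +20 to +75, y +-65 mm; open below elsewhere). Origin on the table on the drum's axis; -x is the front, with the spout. Six pockets 60 degrees apart: the front one over the spout starts empty, each other holds a walnut; every click drops the next one.
- spout (a point): centre of the spout's lower mouth (40 x 44 mm), 78 mm above the table, 50 mm in front (-x) of the drum's axis. The bowl, slid in from the front, belongs with its centre straight below, within about 20 mm; its rim then ends 26 mm below the mouth, less than a walnut.
- paddle (a point): centre of the paddle knob on top of the drum, 166 mm above the table: an upright wooden bar 64 mm long (its x axis), 14 mm thick and 42 mm high (145 to 187 mm above the table), to be pinched across its thickness from above.
- knob (a joint): angle of the paddle knob, 0 at the start (bar along the dispenser's x), growing anticlockwise seen from above; stops at -0.06 and 5.9, so it turns only anticlockwise. One click is 60 degrees (1.047 rad); let go, it settles into the nearest click if within about 0.4 rad. Turning takes about 0.15 N m.
- board: the fixed dark wooden serving board, 220 (x) x 280 (y) x 12 mm. Origin at the centre of its underside, its top 12 mm above; z up.
- bowl: white bowl, 110 mm across the rim, 92 mm at the foot, 52 mm high, wall 4 mm (160 g), a 20 mm cone in its middle, on the board at the start. Origin at the centre of its underside; z up. A bar handle 14 mm thick (y), z = 26 to 44 mm, sticks out on its -x side to x = -112 mm: grip it at x = -90, z = 36 mm.
- walnut1: a whole walnut, a tan ball 35 mm across (14 g), loose in a pocket of the dispenser's wheel. Origin at its centre. It drops at the first click.
- walnut2: a whole walnut, a tan ball 35 mm across (14 g), loose in a pocket of the dispenser's wheel. Origin at its centre. It drops at the second click.
- walnut3: a whole walnut, a tan ball 35 mm across (14 g), loose in a pocket of the dispenser's wheel. Origin at its centre. It drops at the third click.
- walnut4: a whole walnut, a tan ball 35 mm across (14 g), loose in a pocket of the dispenser's wheel. Origin at its centre. It must stay in the dispenser.
- walnut5: a whole walnut, a tan ball 35 mm across (14 g), loose in a pocket of the dispenser's wheel. Origin at its centre. It must stay in the dispenser.
- box1: closed cardboard box of crackers with a pale paper band, both faces alike, 100 (x) x 60 (y) x 26 mm (z), 130 g, lying flat on the table at the start; absent in some starts (None). Origin at the centre of the 100 x 60 face that is its underside as built (the middle is at z = +13 mm). On end, x points up or down.
- box2: closed cardboard box of crackers with a pale paper band, both faces alike, 100 (x) x 60 (y) x 26 mm (z), 130 g, lying flat on the table at the start; absent in some starts (None). Origin at the centre of the 100 x 60 face that is its underside as built (the middle is at z = +13 mm). On end, x points up or down.
- box3: closed cardboard box of crackers with a pale paper band, both faces alike, 100 (x) x 60 (y) x 26 mm (z), 130 g, lying flat on the table at the start; absent in some starts (None). Origin at the centre of the 100 x 60 face that is its underside as built (the middle is at z = +13 mm). On end, x points up or down.
- box4: closed cardboard box of crackers with a pale paper band, both faces alike, 100 (x) x 60 (y) x 26 mm (z), 130 g, lying flat on the table at the start; absent in some starts (None). Origin at the centre of the 100 x 60 face that is its underside as built (the middle is at z = +13 mm). On end, x points up or down.
- glass: bystander: an empty stemmed wine glass, 72 mm across, 150 mm tall. Origin under its foot.
- cheese: bystander: a block of cheese, 100 x 130 x 55 mm. Origin under its centre.
- olive_jar: bystander: a closed jar, 68 mm across, 100 mm tall. Origin under its centre.
Things that resemble listed ones, but are neither listed nor needed, are in the scene too. What is shaped like the box2 but turquoise is not meant.

How it is judged (in metres and radians):
On the way, in this order (a step that is already met when the one before it is completed fails the run):
1. the bowl stands on the counter under the spout, before the knob is turned (horizontal distance between bowl and spout below 0.03 m and height (world z) of bowl below 0.006 m and value of joint knob below 0.4 rad), for 0.2 s.
2. three clicks: the knob rests at the third click and three walnuts are in the bowl (value of joint knob between 2.89159 and 3.39159 rad and horizontal distance between each of walnut1, walnut2, walnut3 and bowl below 0.045 m and z of walnut1 in the frame of bowl between 0.01 and 0.06 m and z of walnut2 in the frame of bowl between 0.01 and 0.06 m and z of walnut3 in the frame of bowl between 0.01 and 0.06 m), for 0.2 s.
3. the bowl with its three walnuts is back on the board (x of bowl in the frame of board between -0.085 and 0.085 m and y of bowl in the frame of board between -0.115 and 0.115 m and z of bowl in the frame of board between 0.006 and 0.018 m and angle between the z axis of bowl and the z axis of board, either way round below 0.12 rad and horizontal distance between each of walnut1, walnut2, walnut3 and bowl below 0.045 m and z of walnut1 in the frame of bowl between 0.01 and 0.06 m and z of walnut2 in the frame of bowl between 0.01 and 0.06 m and z of walnut3 in the frame of bowl between 0.01 and 0.06 m), for 0.2 s.
At the end, for the whole second after the job is handed in: knob at the third click (within 0.25 rad); walnuts 1-3 in the bowl, 4 and 5 still in the dispenser; bowl level (0.12 rad) on the board, centre within 85 mm (x) and 115 mm (y) of the board's; every box present at rest on a 60 x 26 mm end on the board, upright within 0.12 rad (all of step 3 and value of joint knob between 2.89159 and 3.39159 rad and height (world z) of each of walnut4, walnut5 above 0.095 m and linear speed of each of bowl, box1, box2, box3, box4 below 0.02 m/s and angle between the x axis of each of box1, box2, box3, box4 and the z axis of board, either way round below 0.12 rad and x of box1 in the frame of board between -0.12 and 0.12 m and y of box1 in the frame of board between -0.15 and 0.15 m and z of box1 in the frame of board between 0.052 and 0.07 m and x of box2 in the frame of board between -0.12 and 0.12 m and y of box2 in the frame of board between -0.15 and 0.15 m and z of box2 in the frame of board between 0.052 and 0.07 m and x of box3 in the frame of board between -0.12 and 0.12 m and y of box3 in the frame of board between -0.15 and 0.15 m and z of box3 in the frame of board between 0.052 and 0.07 m and x of box4 in the frame of board between -0.12 and 0.12 m and y of box4 in the frame of board between -0.15 and 0.15 m and z of box4 in the frame of board between 0.052 and 0.07 m); the robot touches nothing.
It fails at once if a fourth walnut is let out of the dispenser (height (world z) of any of walnut4, walnut5 below 0.08 m).
It fails at once if the glass is knocked over or pushed more than 30 mm (distance of glass from where it was at the start of the episode above 0.03 m or angle between glass's own z axis and vertical above 0.3 rad).
It fails at once if the cheese is knocked over or pushed more than 30 mm (distance of cheese from where it was at the start of the episode above 0.03 m or angle between cheese's own z axis and vertical above 0.3 rad).
It fails at once if the olive jar is knocked over or pushed more than 30 mm (distance of olive_jar from where it was at the start of the episode above 0.03 m or angle between olive_jar's own z axis and vertical above 0.3 rad).
Of box1, box2, box3, box4 only 2 to 4 are there at a start; the rules pass over those that are not, and their reading is None.
At some moment in a run one of bowl may be knocked a few centimetres aside while the robot is not near it.
Once in a run the grip may slacken for a moment while it holds something.
It also fails if it takes over 210 s, if anything falls off the work surface, if the arm or the gripper's body presses on something with over 40 N, if the wrist force passes 120 N, or if a joint passes its speed limit or range.

ROBOT

A 6-joint arm with a two-finger parallel gripper is mounted at the origin on the work surface. World frame = base frame: x ahead of the robot, y to its left, z up, the work surface at z = 0. Lengths are in mm, angles in rad, forces in N, time in s.
With the tool pointing down it reaches from about 325 to 925 mm from the base axis. Payload 3.1 kg.
Tool frame: the origin (TCP) lies at the very end of the fingers, on their centre line; the grasp point (between the pads) lies 19 mm behind it (bot.grip_depth is the distance from the TCP to the grasp point, in mm); z points along the fingers, x is the direction in which the jaws open and shut, and the axes are right-handed (so a half turn about z gives the same grasp; the last joint's range is limited). The gripper opens to 85 mm and grips with 20 to 120 N. Pads are 22 mm wide; open, the fingers measure 114 mm over their backs; the gripper's body (76 mm by 85 mm) begins 54 mm behind the grasp point. The pads swing forward as they close: fully open they stand 13 mm farther back than shut.
Start: joints at [1.123, 0.217, 1.613, -0, 1.311, -0.112], TCP at [205.935, 590.11, 231.3] pointing down, gripper open.
Joint ranges: [-2.75, 2.75], [-0.78, 2.1], [0.31, 2.55], [-1.13, 4.27], [0.13, 2.63], [-2.58, 2.58]. Speed limits (rad/s): [2.79, 2.79, 3.14, 3.14, 3.14, 3.14].

INTERFACE

Orientations are given as a unit quaternion [x, y, z, w].
In Python, from rig import bot gives the robot as it stands. The module is installed in compiled form; this text tells all that it offers.
- The arm moves only by the tool jog_arm, never from a script. Its argument "plan" is a list of rows, each a list of 5 numbers: the shift along the tool's x, y, z in m, then the turn about the tool's z in degrees, then the closure, from 0 (fully open) to 1 (shut). A call has 1 to 20 rows; each row is the pose to reach, as a shift and turn from the pose measured when the call began, along the tool's axes at that moment; what a row does not reach only later rows make up. A row lasts 1/10 s, in which the tool goes at most 50 mm and 8.59 degrees, less where a joint would pass 70% of its speed; a pose out of reach is approached as far as the arm can. A call with a gripper value outside its range is refused whole. The fingers move at their own pace and stop on an object; the grip force is fixed at half the most. Time passes only in rows, so rows that repeat a pose let the fingers close. It gives the time, the measured TCP pose, the force and the opening at its end, in the units of the state.
- bot.observe(): the state, without advancing time (a new reading comes with each control period).
- bot.capture(name): name is "side" or "top" or "wrist"; returns (picture, depth): 384x512x3 uint8, blue, green, red; 384x512 float32, mm along the optical axis (not along the pixel's ray), 0 where there is no reading.
- bot.camera_info(name): a dict with "intrinsics" (3x3 intrinsics, pixels), "k1" (the pictures are not rectified: a ray, as slopes to the right and down, at radius r is drawn at 1 + k1 r^2 times it, then the intrinsics apply), "extrinsics" (4x4, takes a point from camera to world coordinates); the wrist camera has in their place "mount" (4x4, takes a point from camera to tool coordinates, whose origin is the TCP and whose axes are the tool frame's). Camera axes: x right, y down, z forward; pixel columns grow to the right and rows downward; lengths in mm; the calibration is good to about 2 mm. A picture is of the moment at which its call begins: read the wrist's pose just before it. camera_info takes no time and is no camera call.
- bot.finish_job(): hands the job in, once; it reports no verdict.
The state is a dict: "t": time; "joint_positions": joint angles; "dq": joint speeds; "tau": joint torques, N m; "tcp_pos": TCP position; "tool_rot": TCP orientation; "contact_force": force on the tool from outside, world axes, zero at the start; "moment": the same for the moment, N m; "width": finger opening in mm.
Only numpy, scipy, OpenCV 4.12 (cv2) and the standard library are available. Lean on these libraries where they do the work, as an engineer would, in place of code of your own. Each camera call takes 0.05 s, during which the arm holds its last target. There are 200 camera calls.

## Working session

There is one attempt and no reset: what is moved stays moved. The work goes in short steps, Python scripts to look and compute and a tool call to move; the robot and the scene stay as the last step left them, time stands still between calls to the robot, and variables do not carry over. Pictures are saved under pics/ and viewed, about 12 in all and at most 16, crops included, and the job is handed in when it is done.

Besides the shell and the picture viewer there is one more tool, called after "Call:" as name([rows], argument=value, ...), one row to a line, values as JSON. jog_arm: Moves the arm, as the interface text tells. Its arguments: {"type":"object","properties":{"plan":{"type":"array"}},"required":["plan"]}

```bash
mkdir -p pics; ls; python3 - <<'E'
from rig import bot
import cv2,numpy as np
print(bot.observe())
for n in("side","top","wrist"):
    print(n,bot.camera_info(n))
for n in("side","top"):
    p,d=bot.capture(n); cv2.imwrite(f"pics/{n}0.png",cv2.resize(p,(800,600))); np.savez(f"{n}0.npz",p=p,d=d)
E
```

```text
pics
{'t': 0.0, 'joint_positions': array([ 1.12280630e+00,  2.17757168e-01,  1.61493562e+00, -2.36679739e-05,
        1.31126839e+00, -1.12171174e-01]), 'dq': array([ 0.00172494, -0.00042034,  0.00060623,  0.00108331,  0.00110576,
        0.00135543]), 'tau': array([ 1.65369752e-04, -3.96830499e+01, -3.03864133e+01, -5.61773766e-05,
        9.60534235e-03,  7.87824632e-06]), 'tcp_pos': array([205.58018609, 589.36548364, 229.96560821]), 'tool_rot': array([ 8.15332682e-01,  5.78991550e-01, -1.03071831e-03,  5.83288655e-04]), 'contact_force': array([-0.13322698,  0.19527256,  0.40612675]), 'moment': array([-0.00526893, -0.05674138, -0.03714307]), 'width': 85.64129691388816}
side {'intrinsics': array([[499.64938624,   0.        , 250.25671694],
       [  0.        , 499.64938624, 193.14338882],
       [  0.        ,   0.        ,   1.        ]]), 'k1': -0.1944852152724504, 'extrinsics': array([[-7.10579684e-01, -3.76518859e-01,  5.94398908e-01,
        -4.53102572e+02],
       [-7.03372654e-01,  3.57863499e-01, -6.14166610e-01,
         1.10948020e+03],
       [ 1.85316382e-02, -8.544982
[... 549 characters left out ...]
-7.61875574e-02, -9.96991895e-01,
         1.50212713e+03],
       [ 0.00000000e+00,  0.00000000e+00,  0.00000000e+00,
         1.00000000e+00]])}
wrist {'intrinsics': array([[311.46637386,   0.        , 252.97110224],
       [  0.        , 311.46637386, 190.49386031],
       [  0.        ,   0.        ,   1.        ]]), 'k1': -0.0609871716106477, 'mount': array([[ 9.99997958e-01, -2.00562065e-03,  2.46202884e-04,
         8.02824218e-01],
       [ 1.87169264e-03,  9.65284850e-01,  2.61192755e-01,
        -6.64318179e+01],
       [-7.61509498e-04, -2.61191761e-01,  9.65286633e-01,
        -1.42207886e+02],
       [ 0.00000000e+00,  0.00000000e+00,  0.00000000e+00,
         1.00000000e+00]])}
```

View pics/top0.png

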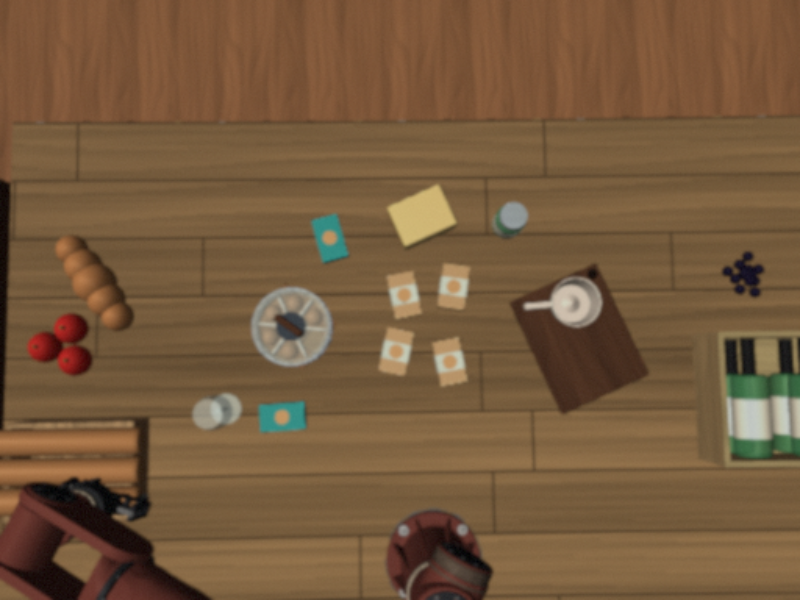

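View pics/side0.png

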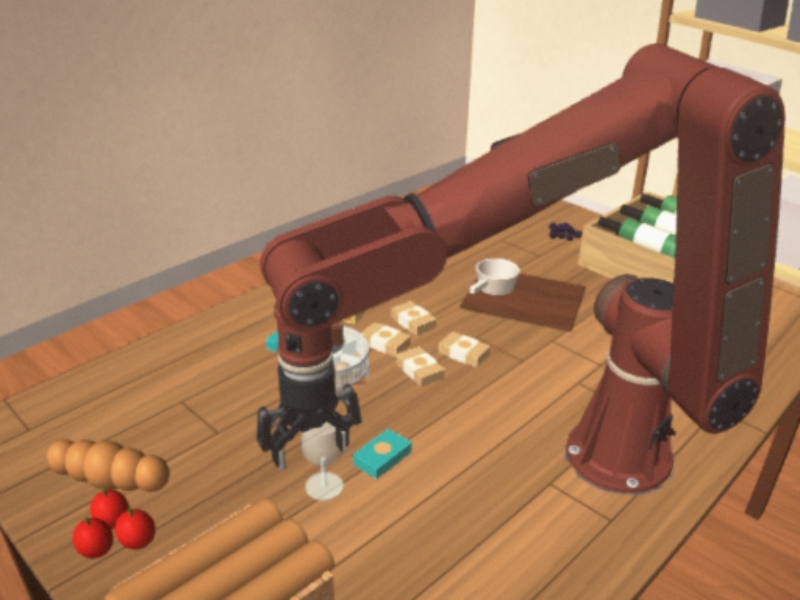

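The top view (800x600 scale) shows the drum at (291,326), the dark board at (580,340), and the bowl at (577,302) with its handle pointing left. There are four orange boxes, at (404,295), (454,287), (396,352) and (450,361). The two turquoise decoys are at (330,239) and (282,417). The glass is at (218,410), the cheese at (422,215) and the jar at (512,218).

```bash
cat > h.py <<'E'
import numpy as np,cv2
from rig import bot
def ray(n,uv,obs=None):
    c=bot.camera_info(n);K=c["intrinsics"];k=c["k1"]
    uv=np.atleast_2d(np.float64(uv))
    o=cv2.undistortPoints(uv[:,None,:],K,np.array([k,0,0,0,0.]))[:,0]
    if n=="wrist":
        from scipy.spatial.transform import Rotation as R
        T=np.eye(4);T[:3,:3]=R.from_quat(obs["tool_rot"]).as_matrix();T[:3,3]=obs["tcp_pos"];E=T@c["mount"]
    else:E=c["extrinsics"]
    return E[:3,3],np.c_[o,np.ones(len(o))]@E[:3,:3].T
def onz(n,uv,z,obs=None):
    o,d=ray(n,uv,obs);return o+d*((z-o[2])/d[:,2])[:,None]
def blobs(n,m,z,amin=60,obs=None):
    out=[]
    for c in cv2.findContours(m.astype(np.uint8),cv2.RETR_EXTERNAL,cv2.CHAIN_APPROX_NONE)[0]:
        if cv2.contourArea(c)<amin:continue
        P=onz(n,c[:,0].astype(float),z,obs)[:,:2].astype(np.float32)
        (cx,cy),(w,h),a=cv2.minAreaRect(P)
        if w<h:w,h,a=h,w,a+90
        out.append((np.round([cx,cy,w,h,a],1),c[:,0].mean(0).round()))
    return out
E
python3 - <<'E'
from h import *
z=np.load("top0.npz");p,d=z["p"],z["d"]
hsv=cv2.cvtColor(p,cv2.COLOR_BGR2HSV)
for q in [(404,295),(412,295),(580,360),(540,330),(577,302),(600,385),(422,215),(512,218),(291,326)]:
    u=(int(q[0]*.64),int(q[1]*.64));print(q,hsv[u[1],u[0]],d[u[1],u[0]])
roi=p[130:280,140:440];cv2.imwrite("pics/c1.png",cv2.resize(roi,(800,400),interpolation=cv2.INTER_CUBIC))
cv2.imwrite("pics/c2.png",cv2.resize(p[175:245,150:225],(750,600)[:2] if 0 else (640,600),interpolation=cv2.INTER_CUBIC))
# height map based objects
h,w=d.shape
U,V=np.meshgrid(np.arange(w),np.arange(h));o,r=ray("top",np.c_[U.ravel(),V.ravel()])
c=bot.camera_info("top")["extrinsics"]
W=o+r*d.ravel()[:,None];Z=W[:,2].reshape(h,w);np.save("Wtop.npy",W.reshape(h,w,3))
m=(Z>8)&(d>0);m[:, :130]=0;m[300:]=0
n,L,S,C=cv2.connectedComponentsWithStats(m.astype(np.uint8))
for i in range(1,n):
    if S[i,4]>40:
        k=L==i;X=W.reshape(h,w,3)[k]
        (cx,cy),(a,b),t=cv2.minAreaRect(X[:,:2].astype(np.float32))
        print(C[i].round(),S[i,4],"z",np.percentile(X[:,2],[5,50,95]).round(),"rect",np.round([cx,cy,a,b,t],1),hsv[k].mean(0).round())
E
```

```text
(404, 295) [ 16 129 192] 1478.5352
(412, 295) [ 22  50 195] 1483.4214
(580, 360) [ 11 146  70] 1483.4353
(540, 330) [ 11 141  74] 1492.8674
(577, 302) [ 14  43 138] 1489.7567
(600, 385) [ 10 140  71] 1486.7993
(422, 215) [ 22 113 208] 1464.6355
(512, 218) [ 86  12 151] 1425.7643
(291, 326) [ 10 137  69] 1315.869
[270. 139.] 1132 z [35. 53. 59.] rect [760.1  11.9 104.6 130.5  23.5] [ 21. 113. 193.]
[326. 141.] 394 z [ 26.  96. 102.] rect [ 746.5 -180.8   65.2   62.4    3.6] [ 67.  29. 127.]
[211. 152.] 488 z [19. 25. 30.] rect [718.1 222.2 101.5  62.6  14.2] [ 75. 134. 141.]
[476. 176.] 393 z [12. 20. 39.] rect [ 618.8 -724.2   92.3   87.2   35.8] [ 93. 100.  44.]
[290. 183.] 496 z [18. 25. 31.] rect [604.4 -57.4  60.9 100.8  81.2] [ 20.  88. 181.]
[370. 215.] 4000 z [ 8. 12. 54.] rect [ 484.5 -339.5  278.7  219.1   23.3] [ 12. 116.  95.]
[259. 188.] 492 z [19. 25. 30.] rect [586.   52.4 103.8  64.5  11.1] [ 20.  88. 182.]
[187. 209.] 2109 z [133. 140. 153.] rect [513.3 291.8 163.7 161.5  46.4] [ 28.  44. 137.]
[253. 224.] 491 z [20. 25. 30.] rect [460.2  74.5  59.8  99.9  76.8] [ 20.  87. 184.]
[479. 255.] 5544 z [ 13. 108. 154.] rect [ 344.  -713.5  233.4  306.6   89.7] [ 35.  83. 121.]
[288. 231.] 501 z [19. 25. 30.] rect [435.3 -45.1 100.   60.6  10.3] [ 20.  87. 183.]
[138. 263.] 354 z [ 98. 145. 152.] rect [340.  447.   70.   45.5   4.9] [ 31.  31. 145.]
[180. 266.] 543 z [19. 25. 30.] rect [319.5 329.2  60.5 104.    3.7] [ 75. 131. 142.]
```

View pics/c2.png

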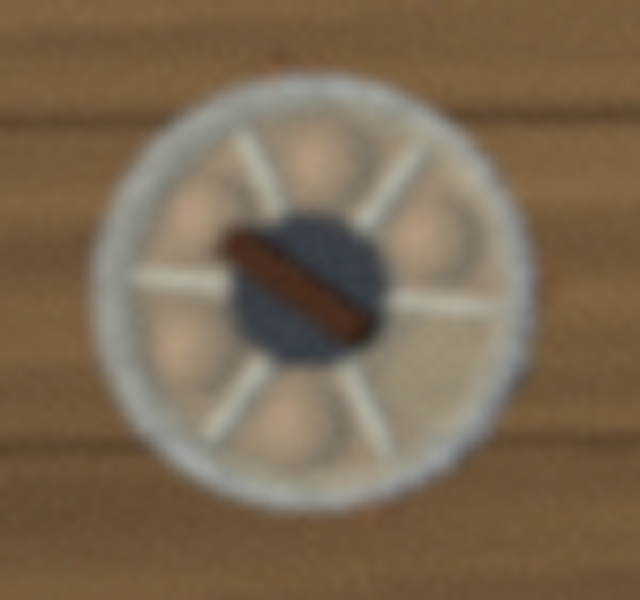

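View pics/c1.png

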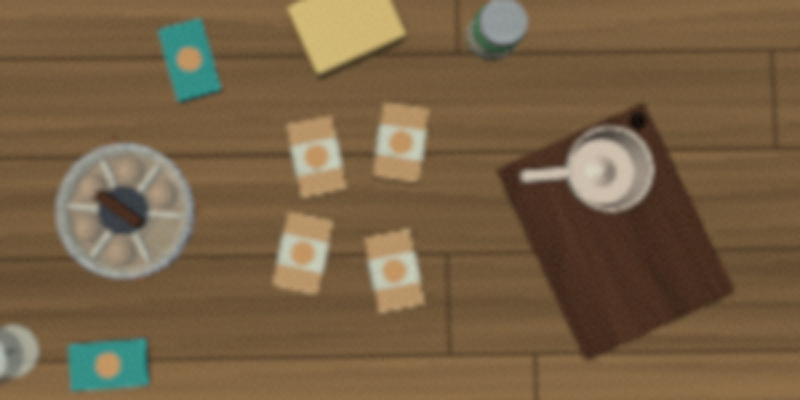

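The empty pocket is the lower-right one in the drum crop, near (430,360). So the dispenser's front faces world (-0.6,-0.8). In the other crop the four orange boxes with pale bands match the description, and the two turquoise ones are decoys. Next I'll refine the bowl, board and bar.

```bash
python3 - <<'E'
from h import *
z=np.load("top0.npz");p,d=z["p"],z["d"];W=np.load("Wtop.npy");Z=W[...,2]
hsv=cv2.cvtColor(p,cv2.COLOR_BGR2HSV);H,S,V=cv2.split(hsv)
# bar on drum
m=(Z>165)|((S>100)&(V<110));m[:195]&=False;m=m.copy();m[:,:172]=0;m[:,202:]=0;m[225:]=0;m[:195]=0
print("bar",blobs("top",m,187,20))
zz=Z[(Z>165)];print(len(zz))
# drum rim
m=((Z>125)&(Z<150));m[:,:140]=0;m[:,230:]=0;m[250:]=0
c=max(cv2.findContours(m.astype(np.uint8),cv2.RETR_EXTERNAL,cv2.CHAIN_APPROX_NONE)[0],key=cv2.contourArea)
print("drum",cv2.minEnclosingCircle(onz("top",c[:,0].astype(float),141)[:,:2].astype(np.float32)))
# bowl
m=(S<85)&(V>110);m[:, :325]=0;m[:,400:]=0;m[:165]=0;m[225:]=0
n,L,St,C=cv2.connectedComponentsWithStats(m.astype(np.uint8));print(St,C.round())
k=L==1+np.argmax(St[1:,4])
c=max(cv2.findContours(k.astype(np.uint8),cv2.RETR_EXTERNAL,cv2.CHAIN_APPROX_NONE)[0],key=cv2.contourArea)[:,0].astype(float)
R=onz("top",c,64)[:,:2]
hand=R[:,1]>-265  # handle side guess
print("extent",R.min(0),R.max(0))
f=cv2.fitEllipse(R[R[:,1]<np.percentile(R[:,1],60)].astype(np.float32));print("rim",f)
ctr=np.array(f[0])
P=onz("top",c,12+40)[:,:2];far=P[np.linalg.norm(P-ctr,axis=1)>68]
print("handle",cv2.minAreaRect(far.astype(np.float32)),far.mean(0),far.max(0))
# board
m=((S>100)&(V<100)&(H<20));m[:,:320]=0;m[:,425:]=0;m[:160]=0;m[275:]=0;m|=k
m=cv2.morphologyEx(m.astype(np.uint8),cv2.MORPH_OPEN,np.ones((3,3)))
for b in blobs("top",m,12,500):print("board",b)
E
```

```text
bar [(array([512.3, 288.6,  66.5,  14.7,  54.3]), array([185., 208.]))]
8982
drum ((513.205810546875, 291.59881591796875), 82.37824249267578)
[[     0      0    512    384 195697]
 [   335    177     51     33    911]] [[255. 191.]
 [366. 194.]]
extent [ 506.55616964 -378.15046035] [ 617.0376035  -206.08617923]
rim ((562.4837036132812, -321.34423828125), (109.53843688964844, 110.92691802978516), 43.798095703125)
handle ((555.2109985351562, -231.01976013183594), (44.96427536010742, 17.345048904418945), 89.23214721679688) [ 556.01679121 -228.8010492 ] [ 564.08839706 -208.46986179]
board (array([ 486.1, -339.8,  290.9,  231.1,   23.9]), array([371., 211.]))
```

```bash
cat >> h.py <<'E'
def yaw(o):
    from scipy.spatial.transform import Rotation as R
    M=R.from_quat(o["tool_rot"]).as_matrix();return np.degrees(np.arctan2(M[1,0],M[0,0])),M
def mv(*targets):
    "targets x,y,z(tcp,mm),yaw(deg) -> rows in tool axes"
    o=bot.observe();y,M=yaw(o)
    print("t",round(o["t"],1),"tcp",o["tcp_pos"].round(1),"yaw",round(y,1),"w",round(o["width"],1),"q6",o["joint_positions"][5].round(2),"tilt",np.degrees(np.arccos(-M[2,2])).round(2),"F",o["contact_force"].round(1))
    for t in targets:
        s=M.T@(np.array(t[:3])-o["tcp_pos"])/1000
        print(s.round(4).tolist(),"turn",round(y-t[3],1))
E
python3 -c "
from h import *
mv((555.3,-231.6,250,4.6),(555.3,-231.6,130,4.6),(555.3,-231.6,29,4.6))"
```

```text
t 0.1 tcp [205.6 589.4 230.1] yaw 70.8 w 85.4 q6 -0.11 tilt 0.12 F [-0.7 -0.3 -0.3]
[-0.66, 0.6007, -0.0186] turn 66.2
[-0.6597, 0.6007, 0.1014] turn 66.2
[-0.6595, 0.6007, 0.2024] turn 66.2
```

Call:
jog_arm([
  [-0.66,0.601,-0.019,66.2,0],
  [-0.66,0.601,-0.019,66.2,0],
  [-0.66,0.601,-0.019,66.2,0],
  [-0.66,0.601,-0.019,66.2,0],
  [-0.66,0.601,-0.019,66.2,0],
  [-0.66,0.601,-0.019,66.2,0],
  [-0.66,0.601,-0.019,66.2,0],
  [-0.66,0.601,-0.019,66.2,0],
  [-0.66,0.601,-0.019,66.2,0],
  [-0.66,0.601,-0.019,66.2,0],
  [-0.66,0.601,-0.019,66.2,0],
  [-0.66,0.601,-0.019,66.2,0],
  [-0.66,0.601,-0.019,66.2,0],
  [-0.66,0.601,-0.019,66.2,0],
  [-0.66,0.601,-0.019,66.2,0],
  [-0.66,0.601,-0.019,66.2,0],
  [-0.66,0.601,-0.019,66.2,0],
  [-0.66,0.601,-0.019,66.2,0],
  [-0.66,0.601,-0.019,66.2,0],
  [-0.66,0.601,-0.019,66.2,0],
])

```text
t: 2.1
tcp_pos: [555.1, -232.3, 249.2]
tool_rot: [0.999, 0.039, -0.001, 0.0]
contact_force: [-0.1, 0.2, 0.0]
width: 85.8
```

Call:
jog_arm([
  [0,0,0.01,0,0.2],
  [0,0,0.03,0,0.3],
  [0,0,0.05,0,0.4],
])

```text
t: 2.4
tcp_pos: [554.5, -230.5, 198.4]
tool_rot: [0.999, 0.04, -0.001, 0.0]
contact_force: [-0.4, -0.2, -0.0]
width: 51.6
```

```bash
python3 - <<'E'
from h import *
mv((555.3,-231.6,130,4.6),(555.3,-231.6,29,4.6))
o=bot.observe();p,d=bot.capture("wrist");cv2.imwrite("pics/w1.png",p);np.savez("w1.npz",p=p,d=d)
hsv=cv2.cvtColor(p,cv2.COLOR_BGR2HSV);m=(hsv[...,1]<80)&(hsv[...,2]>110)
for b in blobs("wrist",m,52,300,o):print(b)
E
```

```text
t 2.4 tcp [ 554.5 -230.5  198.4] yaw 4.6 w 51.6 q6 -0.59 tilt 0.16 F [-0.4 -0.2 -0. ]
[0.0009, 0.0011, 0.0684] turn -0.0
[0.0012, 0.0011, 0.1694] turn -0.0
(array([ 635.3, -297.7,   54.5,   16.3,  115.6]), array([326., 250.]))
(array([ 483.8, -309.7,   54.7,   17. ,   73.7]), array([180., 251.]))
(array([ 549.2, -303.5,  166.2,  113.4,  119.8]), array([254., 242.]))
(array([ 776.7, -186.4,   73.5,   49.6,  106.3]), array([489., 149.]))
(array([ 721.8, -176.5,   68.5,   50.8,   79.6]), array([437., 134.]))
(array([596.5, -79.4,  37.6,  25.1, 172.1]), array([318.,  13.]))
```

View pics/w1.png

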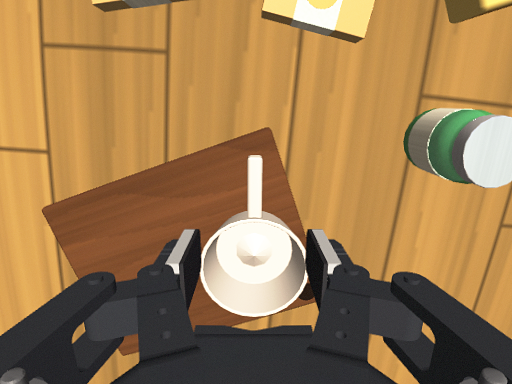

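```bash
python3 - <<'E'
from h import *
o=bot.observe()
print(onz("wrist",[[255,156],[250,156],[262,156],[255,185],[248.5,185],[262,185],[255,213]],56,o).round(1))
print(onz("wrist",[[203,265],[306,265],[253,314]],64,o).round(1))
E
```

```text
[[ 550.5 -204.9   56. ]
 [ 546.  -205.3   56. ]
 [ 556.8 -204.4   56. ]
 [ 552.7 -231.9   56. ]
 [ 546.6 -232.3   56. ]
 [ 559.1 -231.3   56. ]
 [ 554.8 -259.2   56. ]]
[[ 508.5 -313.8   64. ]
 [ 608.1 -305.5   64. ]
 [ 561.3 -365.4   64. ]]
```

The wrist view shows the handle running from (255,156) to (255,213), between the fingers and in agreement with the top view. Now I'll descend and grip.

Call:
jog_arm([
  [0,0.001,0.05,0,0.4],
  [0,0.001,0.1,0,0.4],
  [0,0.001,0.14,0,0.4],
  [0,0.001,0.16,0,0.4],
  [0,0.001,0.169,0,0.4],
  [0,0.001,0.169,0,0.4],
  [0,0.001,0.169,0,1],
  [0,0.001,0.169,0,1],
  [0,0.001,0.169,0,1],
  [0,0.001,0.169,0,1],
  [0,0.001,0.169,0,1],
  [0,0.001,0.169,0,1],
  [0,0.001,0.16,0,1],
  [0,0.001,0.14,0,1],
  [0,0.001,0.12,0,1],
  [0,0.001,0.1,0,1],
  [0,0.001,0.07,0,1],
  [0,0.001,0.04,0,1],
  [0,0.001,0.02,0,1],
  [0,0.001,0.02,0,1],
])

```text
t: 4.45
tcp_pos: [553.7, -231.2, 177.6]
tool_rot: [0.999, 0.04, -0.002, -0.0]
contact_force: [0.7, -0.8, -1.6]
width: 12.9
```

```bash
python3 -c "
from h import *
u=np.array([np.cos(np.radians(54.3)),np.sin(np.radians(54.3))]);s=np.array([513,290.5])-50*u
g=s-90*u;e=g-90*u
mv((*e,180,144.3),(*e,22,144.3),(*g,22,144.3));print(s,g,e)"
```

```text
t 4.5 tcp [ 553.7 -231.2  177.6] yaw 4.6 w 12.9 q6 -0.59 tilt 0.21 F [ 0.7 -0.8 -1.6]
[-0.1478, -0.3477, -0.0017] turn -139.7
[-0.1473, -0.3476, 0.1563] turn -139.7
[-0.0891, -0.4163, 0.1562] turn -139.7
[483.82293943 249.89582366] [431.30423041 176.80830624] [378.78552139 103.72078881]
```

Call:
jog_arm([
  [-0.008,-0.019,0,-8,1],
  [-0.016,-0.038,0,-16,1],
  [-0.024,-0.058,0,-24,1],
  [-0.033,-0.077,0,-32,1],
  [-0.041,-0.097,0,-40,1],
  [-0.049,-0.116,0,-48,1],
  [-0.057,-0.135,0,-56,1],
  [-0.065,-0.155,0,-64,1],
  [-0.074,-0.174,0,-72,1],
  [-0.082,-0.193,0,-80,1],
  [-0.09,-0.212,0,-88,1],
  [-0.098,-0.232,0,-96,1],
  [-0.107,-0.251,0,-104,1],
  [-0.115,-0.27,0,-112,1],
  [-0.123,-0.29,0,-120,1],
  [-0.131,-0.309,0,-128,1],
  [-0.139,-0.328,0,-136,1],
  [-0.148,-0.348,0,-139.7,1],
  [-0.148,-0.348,0,-139.7,1],
  [-0.148,-0.348,0,-139.7,1],
])

```text
t: 6.45
tcp_pos: [377.4, 103.7, 177.0]
tool_rot: [0.307, 0.952, -0.001, -0.003]
contact_force: [0.3, -0.1, -2.1]
width: 12.9
```

```bash
python3 -c "
from h import *
u=np.array([np.cos(np.radians(54.3)),np.sin(np.radians(54.3))]);s=np.array([513,290.5])-50*u
g=s-90*u;e=g-90*u
mv((*e,22,144.3),(*g,22,144.3),(*g,16,144.3))
o=bot.observe();p,d=bot.capture('wrist');np.savez('w2.npz',p=p,d=d);
hsv=cv2.cvtColor(p,cv2.COLOR_BGR2HSV);p2,d2=bot.capture('top');np.savez('t2.npz',p=p2,d=d2);cv2.imwrite('pics/m2.png',np.vstack([cv2.resize(p,(400,300)),cv2.resize(p2[130:280,140:340],(400,300))]))"
```

```text
t 6.5 tcp [377.4 103.7 177. ] yaw 144.3 w 12.9 q6 -2.43 tilt 0.35 F [ 0.3 -0.1 -2.1]
[-0.0018, 0.0014, 0.1549] turn -0.0
[-0.0017, 0.0914, 0.1546] turn -0.0
[-0.0018, 0.0914, 0.1606] turn -0.0
```

View pics/m2.png

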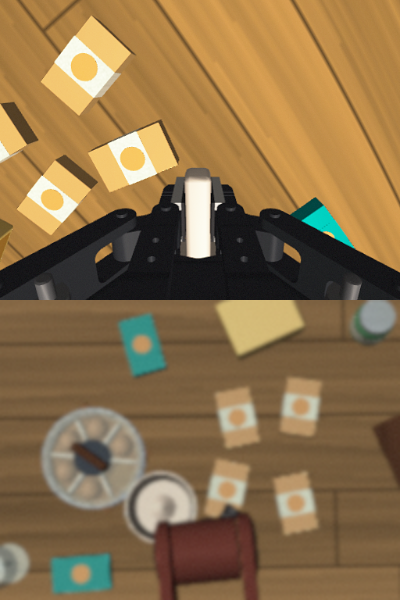

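Call:
jog_arm([
  [-0.001,0,0.03,0,1],
  [-0.002,0.001,0.06,0,1],
  [-0.002,0.001,0.09,0,1],
  [-0.002,0.001,0.12,0,1],
  [-0.002,0.001,0.14,0,1],
  [-0.002,0.001,0.152,0,1],
  [-0.002,0.011,0.152,0,1],
  [-0.002,0.031,0.152,0,1],
  [-0.002,0.051,0.152,0,1],
  [-0.002,0.071,0.152,0,1],
  [-0.002,0.085,0.152,0,1],
  [-0.002,0.091,0.152,0,1],
  [-0.002,0.091,0.152,0,1],
  [-0.002,0.091,0.156,0,1],
  [-0.002,0.091,0.159,0,1],
  [-0.002,0.091,0.159,0,1],
])

```text
t: 8.15
tcp_pos: [431.1, 175.2, 17.4]
tool_rot: [0.308, 0.951, -0.002, -0.003]
contact_force: [-0.6, 0.3, -1.2]
width: 13.2
```

```bash
python3 -c "
from h import *
mv((431.3,176.8,17,144.3))
p,d=bot.capture('top');np.savez('t3.npz',p=p,d=d);p2,d=bot.capture('side');cv2.imwrite('pics/m3.png',np.hstack([cv2.resize(p[150:250,140:260],(400,333)),cv2.resize(p2[180:300,130:274],(400,333))]))"
```

```text
t 8.2 tcp [431.1 175.2  17.4] yaw 144.2 w 13.2 q6 -2.28 tilt 0.41 F [-0.6  0.3 -1.2]
[0.0008, 0.0014, 0.0004] turn -0.1
```

View pics/m3.png

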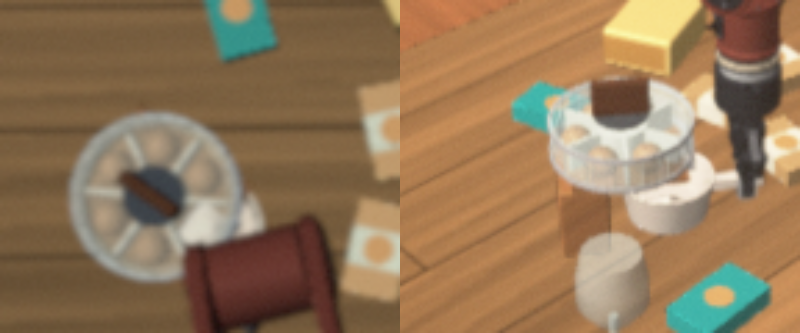

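The side crop shows the bowl on the counter under the drum, with its handle to the front. Release and go to the paddle.

Call:
jog_arm([
  [0,0,0.001,0,1],
  [0,0,0.001,0,0.5],
  [0,0,0.001,0,0.4],
  [0,0,0.001,0,0.4],
  [0,0,0,0,0.4],
  [0,0,-0.03,0,0.4],
  [0,0,-0.08,0,0.4],
  [0,-0.01,-0.13,0,0.4],
  [0,-0.01,-0.18,0,0.4],
  [0,-0.01,-0.24,20,0.4],
  [0,-0.01,-0.24,90,0.4],
  [0,-0.01,-0.24,90,0.4],
  [0,-0.01,-0.24,90,0.4],
  [0,-0.01,-0.24,90,0.4],
  [0,-0.01,-0.24,90,0.4],
  [0,-0.01,-0.24,90,0.4],
  [0,-0.01,-0.24,90,0.4],
  [0,-0.01,-0.24,90,0.4],
  [0,-0.01,-0.24,90,0.4],
  [0,-0.01,-0.24,90,0.4],
])

```text
t: 10.25
tcp_pos: [427.3, 167.5, 258.1]
tool_rot: [0.891, 0.453, -0.003, -0.001]
contact_force: [0.4, -0.4, 0.8]
width: 51.5
```

```bash
cat >> h.py <<'E'
def disp(n="top"):
    p,d=bot.capture(n);hsv=cv2.cvtColor(p,cv2.COLOR_BGR2HSV);H,S,V=cv2.split(hsv)
    m=(S>100)&(V<110);m=m.copy();m[:,:172]=0;m[:,202:]=0;m[225:]=0;m[:195]=0
    print("bar",blobs(n,m,187,20))
    return p
E
python3 -c "
from h import *
mv((513,290.5,240,-35.7),(513,290.5,152,-35.7))
p=disp();cv2.imwrite('pics/d3.png',cv2.resize(p[150:250,140:260],(480,400)))"
```

```text
t 10.2 tcp [427.3 167.5 258.1] yaw 53.9 w 51.5 q6 -0.72 tilt 0.33 F [ 0.4 -0.4  0.8]
[0.1499, -0.003, 0.0175] turn 89.6
[0.1503, -0.0027, 0.1055] turn 89.6
bar [(array([512.4, 290.1,  58.8,  10.1,  53.8]), array([184., 208.]))]
```

View pics/d3.png

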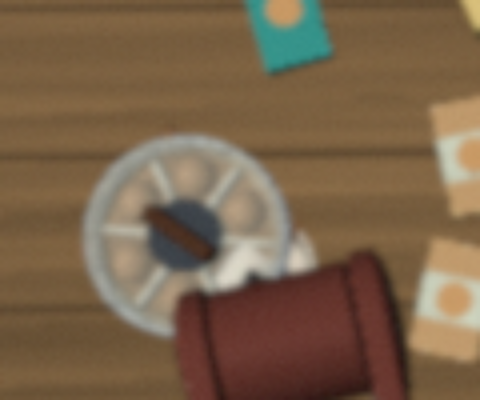

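Call:
jog_arm([
  [0.03,0,0.01,8.5,0.5],
  [0.06,-0.001,0.018,17,0.5],
  [0.09,-0.002,0.018,26,0.5],
  [0.12,-0.003,0.018,34,0.5],
  [0.15,-0.003,0.018,43,0.5],
  [0.15,-0.003,0.018,89.6,0.5],
  [0.15,-0.003,0.018,89.6,0.5],
  [0.15,-0.003,0.018,89.6,0.5],
  [0.15,-0.003,0.018,89.6,0.5],
  [0.15,-0.003,0.018,89.6,0.5],
  [0.15,-0.003,0.018,89.6,0.5],
  [0.15,-0.003,0.018,89.6,0.5],
  [0.15,-0.003,0.04,89.6,0.5],
])

```text
t: 11.6
tcp_pos: [515.6, 291.6, 221.3]
tool_rot: [0.952, -0.305, 0.001, -0.001]
contact_force: [1.2, 0.9, 0.2]
width: 42.9
```

```bash
python3 -c "
from h import *
mv((512.5,290,152,-36))
o=bot.observe();p,d=bot.capture('wrist');
p2=disp();cv2.imwrite('pics/d4.png',np.hstack([cv2.resize(p,(400,300)),cv2.resize(p2[150:250,140:273],(400,300))]))"
```

```text
t 11.6 tcp [515.6 291.6 221.3] yaw -35.5 w 42.9 q6 1.02 tilt 0.18 F [1.2 0.9 0.2]
[-0.0016, 0.0033, 0.0693] turn 0.5
bar [(array([5.072e+02, 2.906e+02, 9.140e+01, 7.420e+01, 1.000e-01]), array([184., 210.]))]
```

View pics/d4.png

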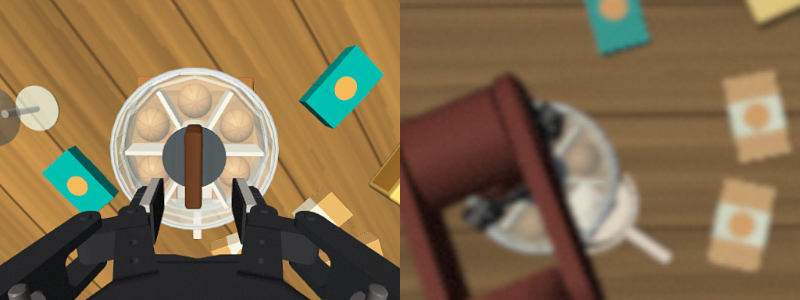

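Wrist view: the bar is centred between the fingers and the bowl's handle lines up with the front. Descend, grip and do the first click.

Call:
jog_arm([
  [-0.001,0.003,0.03,0.5,0.5],
  [-0.001,0.003,0.055,0.5,0.5],
  [-0.001,0.003,0.067,0.5,0.5],
  [-0.001,0.003,0.067,0.5,0.5],
  [-0.001,0.003,0.067,0.5,1],
  [-0.001,0.003,0.067,0.5,1],
  [-0.001,0.003,0.067,0.5,1],
  [-0.001,0.003,0.067,0.5,1],
  [-0.001,0.003,0.067,0.5,1],
  [-0.001,0.003,0.067,-5,1],
  [-0.001,0.003,0.067,-11,1],
  [-0.001,0.003,0.067,-17,1],
  [-0.001,0.003,0.067,-24,1],
  [-0.001,0.003,0.067,-31,1],
  [-0.001,0.003,0.067,-38,1],
  [-0.001,0.003,0.067,-45,1],
  [-0.001,0.003,0.067,-52,1],
  [-0.001,0.003,0.067,-59.5,1],
  [-0.001,0.003,0.067,-59.5,1],
  [-0.001,0.003,0.067,-59.5,1],
])

```text
t: 13.7
tcp_pos: [514.2, 287.9, 149.8]
tool_rot: [0.978, 0.207, 0.002, 0.001]
contact_force: [11.4, 2.2, -3.5]
width: 13.2
```

Call:
jog_arm([
  [0,0,0,0,1],
  [0,0,0,0,1],
  [0,0,0,0,1],
  [0,0,0,0,1],
])

```text
t: 14.1
tcp_pos: [514.3, 287.9, 149.8]
tool_rot: [0.978, 0.207, 0.002, 0.001]
contact_force: [2.8, 2.0, -0.8]
width: 13.0
```

```bash
python3 -c "
from h import *
mv((512.5,290,154,24),(512.5,290,154,84))
p,d=bot.capture('wrist');p2,_=bot.capture('side');
cv2.imwrite('pics/d5.png',np.hstack([cv2.resize(p,(400,300)),cv2.resize(p2[180:300,130:290],(400,300))]))"
```

```text
t 14.1 tcp [514.3 287.9 149.8] yaw 23.9 w 13.0 q6 -0.02 tilt 0.26 F [ 2.8  2.  -0.8]
[-0.0008, -0.0027, -0.0042] turn -0.1
[-0.0008, -0.0027, -0.0042] turn -60.1
```

View pics/d5.png

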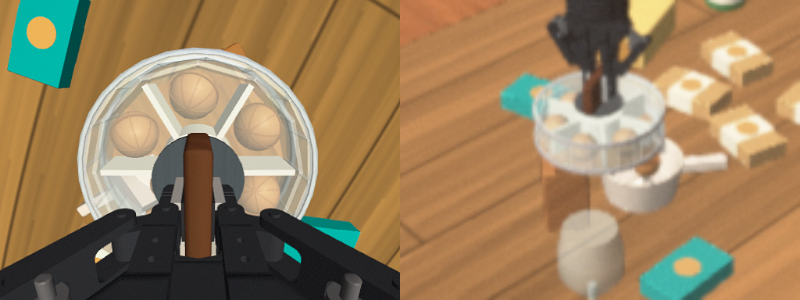

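The bowl holds one walnut, seen in the side crop near (645,168). Second click.

Call:
jog_arm([
  [0,0,0,-6,1],
  [0,0,0,-13,1],
  [0,0,0,-20,1],
  [0,0,0,-27,1],
  [0,0,0,-34,1],
  [0,0,0,-41,1],
  [0,0,0,-48,1],
  [0,0,0,-54,1],
  [0,0,0,-60,1],
  [0,0,0,-60,1],
  [0,0,0,-60,1],
  [0,0,0,-60,1],
  [0,0,0,-60,1],
  [0,0,0,-60,1],
])

```text
t: 15.6
tcp_pos: [517.5, 292.1, 149.9]
tool_rot: [0.744, 0.668, 0.008, 0.001]
contact_force: [10.9, 14.4, -10.2]
width: 13.4
```

```bash
python3 -c "
from h import *
mv((512.5,290,154,84),(514,288,150,144.3))
p2,_=bot.capture('side');cv2.imwrite('pics/s6.png',p2)
h=cv2.cvtColor(p2,cv2.COLOR_BGR2HSV);r=h[230:270,200:275];w=(r[...,1]<60)&(r[...,2]>150);print(w.sum(),np.argwhere(w).mean(0))
a=cv2.cvtColor(cv2.imread('pics/d5.png'),cv2.COLOR_BGR2HSV)"
```

```text
t 15.6 tcp [517.5 292.1 149.9] yaw 83.9 w 13.4 q6 -1.07 tilt 0.91 F [ 10.9  14.4 -10.2]
[-0.0026, -0.0047, -0.0042] turn -0.1
[-0.0045, -0.0031, -0.0002] turn -60.4
1139 [15.11940299 24.85776997]
```

Call:
jog_arm([
  [0,0,0,-6,1],
  [0,0,0,-13,1],
  [0,0,0,-20,1],
  [0,0,0,-27,1],
  [0,0,0,-34,1],
  [0,0,0,-41,1],
  [0,0,0,-48,1],
  [0,0,0,-54,1],
  [0,0,0,-60,1],
  [0,0,0,-60,1],
  [0,0,0,-60,1],
  [0,0,0,-60,1],
  [0,0,0,-60,1],
  [0,0,0,-60,1],
])

```text
t: 17.05
tcp_pos: [515.5, 297.2, 149.8]
tool_rot: [0.31, 0.951, 0.01, 0.002]
contact_force: [-2.8, 13.4, -2.8]
width: 13.3
```

```bash
python3 -c "
from h import *
mv((514,288,150,144.3))
p,d=bot.capture('wrist');p2,_=bot.capture('side');q=cv2.imread('pics/s6.png')
h=cv2.cvtColor(p2,cv2.COLOR_BGR2HSV);r=h[230:270,200:275];w=(r[...,1]<60)&(r[...,2]>150);print(w.sum(),np.argwhere(w).mean(0))
cv2.imwrite('pics/d7.png',np.hstack([cv2.resize(q[180:300,170:290],(400,400)),cv2.resize(p2[180:300,170:290],(400,400))]))"
```

```text
t 17.1 tcp [515.5 297.2 149.8] yaw 143.9 w 13.3 q6 -2.12 tilt 1.22 F [-2.8 13.4 -2.8]
[-0.0042, -0.0083, -0.0004] turn -0.4
1124 [15.06316726 24.90213523]
```

View pics/d7.png

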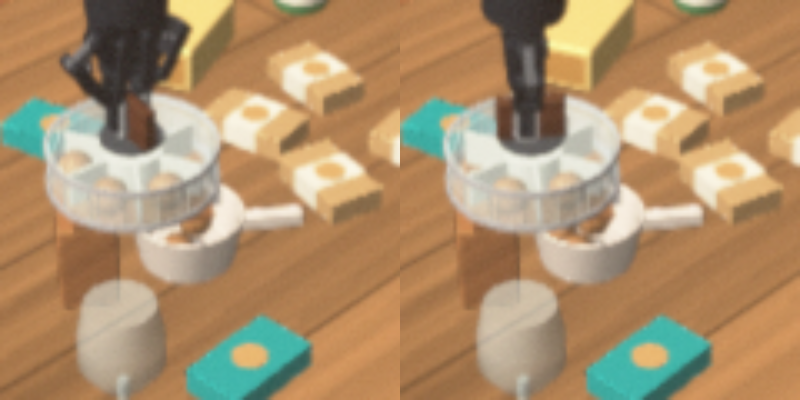

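Call:
jog_arm([
  [0,0,0,0,0.5],
  [0,0,0,0,0.5],
  [0,0,0,0,0.5],
  [0,0,-0.03,0,0.5],
  [0,0,-0.07,0,0.5],
  [0,0,-0.1,0,0.5],
  [-0.001,-0.05,-0.1,0,0.5],
  [-0.001,-0.1,-0.1,0,0.5],
  [-0.002,-0.143,-0.1,0,0.5],
  [-0.002,-0.143,-0.1,0,0.5],
  [-0.002,-0.143,-0.1,0,0.5],
])

```text
t: 18.25
tcp_pos: [431.7, 177.8, 247.0]
tool_rot: [0.311, 0.95, 0.011, 0.003]
contact_force: [-0.0, 0.2, 1.1]
width: 42.6
```

```bash
python3 -c "
from h import *
mv((431.1,176,17.5,144.3))
o=bot.observe();p,d=bot.capture('wrist');p2=disp()
cv2.imwrite('pics/d8.png',np.hstack([cv2.resize(p,(400,300)),cv2.resize(p2[150:250,140:273],(400,300))]))
h=cv2.cvtColor(p,cv2.COLOR_BGR2HSV);m=(h[...,1]<60)&(h[...,2]>150)
for b in blobs('wrist',m,40,200,o):print(b)"
```

```text
t 18.2 tcp [431.7 177.8 247. ] yaw 143.7 w 42.6 q6 -2.28 tilt 1.27 F [-0.   0.2  1.1]
[-0.0008, -0.007, 0.2294] turn -0.6
bar [(array([512.2, 290.2,  58.8,  10. ,  53.3]), array([184., 208.]))]
(array([332.4, 424.9,  61.4,  39.7, 111.9]), array([426., 270.]))
(array([530.3, 313.5, 150.8, 110.4, 143.5]), array([254., 291.]))
(array([471.3, 232.7, 107.2,  55.9, 144.3]), array([255., 217.]))
(array([436.9, 184.2,  58.6,  12.9,  55.1]), array([252., 169.]))
(array([573.9,  61.2,  62.3,  46.5, 101. ]), array([ 91., 156.]))
(array([456. ,  79.1,  58.5,  38.6,  76.8]), array([180., 102.]))
(array([590.5, -43.3,  65. ,  48.1,  81.8]), array([18., 90.]))
(array([430.3, -24.5,  53.1,  38.1, 100.5]), array([136.,  12.]))
```

View pics/d8.png

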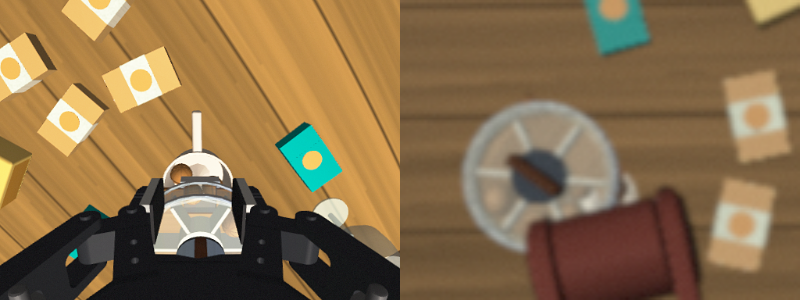

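The bar is at the third click (53.3°, half a turn on) and the walnuts are in the bowl. Grip the handle and slide the bowl out.

```bash
python3 -c "
from h import *
mv((432,177.5,70,144.3),(432,177.5,18,144.3),(432,177.5,25,144.3),(379.5,104.4,25,144.3),(379.5,104.4,180,144.3))"
```

```text
t 18.4 tcp [432.8 179.  247.5] yaw 143.8 w 42.7 q6 -2.28 tilt 1.3 F [ 0.3  0.4 -0.5]
[-0.0003, -0.0057, 0.1774] turn -0.5
[-0.0004, -0.0069, 0.2294] turn -0.5
[-0.0004, -0.0067, 0.2224] turn -0.5
[-0.0011, -0.0967, 0.2204] turn -0.5
[-0.001, -0.0932, 0.0654] turn -0.5
```

Call:
jog_arm([
  [0,-0.004,0.05,-0.5,0.5],
  [0,-0.005,0.1,-0.5,0.5],
  [0,-0.006,0.15,-0.5,0.5],
  [0,-0.006,0.19,-0.5,0.5],
  [0,-0.007,0.215,-0.5,0.5],
  [0,-0.007,0.229,-0.5,0.5],
  [0,-0.007,0.229,-0.5,0.5],
  [0,-0.007,0.229,-0.5,1],
  [0,-0.007,0.229,-0.5,1],
  [0,-0.007,0.229,-0.5,1],
  [0,-0.007,0.229,-0.5,1],
  [0,-0.007,0.229,-0.5,1],
  [0,-0.007,0.229,-0.5,1],
  [0,-0.007,0.227,-0.5,1],
  [0,-0.007,0.225,-0.5,1],
  [0,-0.007,0.223,-0.5,1],
  [0,-0.007,0.221,-0.5,1],
  [0,-0.012,0.221,-0.5,1],
  [0,-0.019,0.221,-0.5,1],
  [0,-0.026,0.221,-0.5,1],
])

```text
t: 20.35
tcp_pos: [419.4, 161.5, 25.7]
tool_rot: [0.306, 0.952, 0.011, 0.003]
contact_force: [-0.1, -0.2, -2.2]
width: 12.6
```

```bash
python3 -c "
from h import *
mv((432,177.5,25,144.3),(379.5,104.4,25,144.3),(379.5,104.4,180,144.3))
p2,_=bot.capture('side')
h=cv2.cvtColor(p2,cv2.COLOR_BGR2HSV);r=h[230:270,200:275];w=(r[...,1]<60)&(r[...,2]>150);print(w.sum(),np.argwhere(w).mean(0))"
```

```text
t 20.4 tcp [419.4 161.5  25.7] yaw 144.3 w 12.6 q6 -2.33 tilt 1.25 F [-0.1 -0.2 -2.2]
[-0.0009, 0.0203, 0.0011] turn 0.0
[-0.0009, -0.0697, -0.0009] turn 0.0
[-0.0007, -0.0663, -0.1558] turn 0.0
1081 [14.77798335 24.78723404]
```

Call:
jog_arm([
  [-0.001,-0.008,0,0,1],
  [-0.001,-0.018,0,0,1],
  [-0.001,-0.03,0,0,1],
  [-0.001,-0.042,0,0,1],
  [-0.001,-0.054,-0.001,0,1],
  [-0.001,-0.064,-0.001,0,1],
  [-0.001,-0.07,-0.001,0,1],
  [-0.001,-0.07,-0.005,0,1],
  [-0.001,-0.07,-0.012,0,1],
  [-0.001,-0.069,-0.025,0,1],
  [-0.001,-0.069,-0.045,0,1],
  [-0.001,-0.068,-0.065,0,1],
  [-0.001,-0.068,-0.085,0,1],
  [-0.001,-0.067,-0.105,0,1],
  [-0.001,-0.067,-0.125,0,1],
  [-0.001,-0.066,-0.14,0,1],
  [-0.001,-0.066,-0.15,0,1],
  [-0.001,-0.066,-0.156,0,1],
  [-0.001,-0.066,-0.156,0,1],
])

```text
t: 22.3
tcp_pos: [379.7, 104.0, 180.8]
tool_rot: [0.306, 0.952, 0.01, 0.003]
contact_force: [0.1, 0.8, -2.9]
width: 12.8
```

```bash
python3 -c "
from h import *
mv((533,-220.2,180,24))
p,_=bot.capture('top');p2,_=bot.capture('side');cv2.imwrite('pics/e1.png',np.hstack([cv2.resize(p[130:280,140:340],(400,300)),cv2.resize(p2[130:280,150:350],(400,300))]))"
```

```text
t 22.3 tcp [379.7 104.  180.8] yaw 144.4 w 12.8 q6 -2.45 tilt 1.22 F [ 0.1  0.8 -2.9]
[-0.3136, -0.1741, -0.0032] turn 120.4
```

View pics/e1.png

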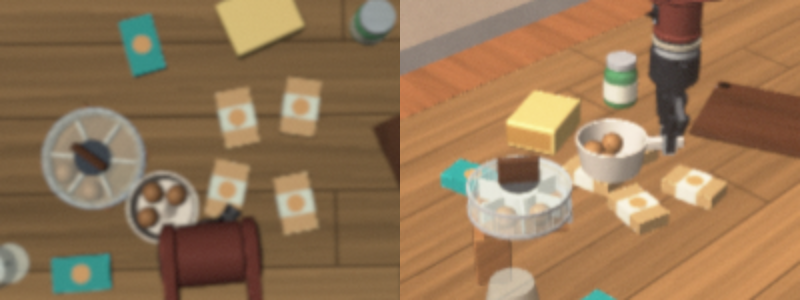

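Top view: three walnuts in the bowl and two left in the drum. Carry the bowl to the board.

Call:
jog_arm([
  [-0.01,-0.005,0,4,1],
  [-0.026,-0.014,0,11,1],
  [-0.044,-0.024,0,18,1],
  [-0.062,-0.034,0,25,1],
  [-0.08,-0.044,0,32,1],
  [-0.098,-0.054,0,39,1],
  [-0.116,-0.064,0,46,1],
  [-0.134,-0.074,0,53,1],
  [-0.152,-0.084,0,60,1],
  [-0.17,-0.094,0,67,1],
  [-0.188,-0.104,0,74,1],
  [-0.206,-0.114,0,81,1],
  [-0.224,-0.124,0,88,1],
  [-0.242,-0.134,0,95,1],
  [-0.26,-0.144,0,102,1],
  [-0.278,-0.154,0,109,1],
  [-0.296,-0.164,0,115,1],
  [-0.308,-0.171,0,119,1],
  [-0.314,-0.174,0,120.4,1],
  [-0.314,-0.174,0,120.4,1],
])

```text
t: 24.4
tcp_pos: [532.0, -220.7, 173.8]
tool_rot: [0.978, 0.207, 0.006, -0.008]
contact_force: [-0.5, 0.2, -2.9]
width: 13.1
```

```bash
python3 -c "
from h import *
mv((533,-220.2,45,24),(533,-220.2,30,24))"
```

```text
t 24.4 tcp [ 532.  -220.7  173.8] yaw 23.9 w 13.1 q6 -0.95 tilt 1.16 F [-0.5  0.2 -2.9]
[-0.0007, 0.0018, 0.1288] turn -0.1
[-0.0009, 0.0021, 0.1438] turn -0.1
```

Call:
jog_arm([
  [0,0,0.015,0,1],
  [0,0.001,0.035,0,1],
  [0,0.001,0.06,0,1],
  [0,0.001,0.085,0,1],
  [0,0.002,0.105,0,1],
  [-0.001,0.002,0.12,0,1],
  [-0.001,0.002,0.13,0,1],
  [-0.001,0.002,0.136,0,1],
  [-0.001,0.002,0.14,0,1],
  [-0.001,0.002,0.142,0,1],
  [-0.001,0.002,0.143,0,1],
  [-0.001,0.002,0.143,0,1],
])

```text
t: 25.6
tcp_pos: [534.2, -220.4, 33.0]
tool_rot: [0.978, 0.207, 0.007, -0.008]
contact_force: [-2.9, 4.4, 5.5]
width: 12.9
```

```bash
python3 -c "
from h import *
mv((533,-220.2,45,24),(533,-220.2,30,24))"
```

```text
t 25.6 tcp [ 534.2 -220.4   33. ] yaw 23.9 w 12.9 q6 -0.96 tilt 1.17 F [-2.9  4.4  5.5]
[-0.0009, -0.0008, -0.012] turn -0.1
[-0.0011, -0.0006, 0.0029] turn -0.1
```

Call:
jog_arm([
  [0,0,0,0,1],
  [0,0,0,0,0.5],
  [0,0,0,0,0.5],
  [0,0,0,0,0.4],
  [0,0,0,0,0.4],
  [0,0,-0.02,0,0.4],
  [0,0,-0.05,0,0.4],
  [0,0,-0.1,0,0.4],
  [0,0,-0.15,0,0.4],
  [0.02,-0.05,-0.2,0,0.4],
  [0.02,-0.1,-0.2,0,0.4],
  [0.02,-0.15,-0.2,0,0.4],
  [0.02,-0.2,-0.2,0,0.4],
  [0.02,-0.2,-0.2,0,0.4],
])

```text
t: 27.0
tcp_pos: [467.6, -29.8, 235.8]
tool_rot: [0.978, 0.209, 0.007, -0.009]
contact_force: [-0.2, 0.2, 0.3]
width: 51.3
```

```bash
cat > st.py <<'E'
from h import *
def state(save=None):
    p,d=bot.capture("top");hsv=cv2.cvtColor(p,cv2.COLOR_BGR2HSV);H,S,V=cv2.split(hsv)
    h,w=d.shape;U,Vv=np.meshgrid(np.arange(w),np.arange(h));o,r=ray("top",np.c_[U.ravel(),Vv.ravel()])
    W=(o+r*d.ravel()[:,None]).reshape(h,w,3);Z=W[...,2]
    m=(Z>8)&(d>0)&(Z<135);m[:,:130]=0;m[300:]=0;m[:,425:]=0
    n,L,St,C=cv2.connectedComponentsWithStats(m.astype(np.uint8))
    for i in range(1,n):
        if St[i,4]>60:
            X=W[L==i];print(C[i].round(),St[i,4],"z",np.percentile(X[:,2],[5,50,95]).round(),"rect",np.round(np.hstack([np.ravel(v) for v in cv2.minAreaRect(X[:,:2].astype(np.float32))]),1),hsv[L==i].mean(0).round())
    k=((S<85)&(V>110));k=k.copy();k[:,:325]=0;k[:,400:]=0;k[:165]=0;k[235:]=0
    cs=cv2.findContours(k.astype(np.uint8),cv2.RETR_EXTERNAL,cv2.CHAIN_APPROX_NONE)[0]
    c=max(cs,key=cv2.contourArea)[:,0].astype(float)
    R=onz("top",c,64)[:,:2];print("bowl extent",R.min(0).round(),R.max(0).round())
    if save:cv2.imwrite(save,p);np.savez(save[:-3]+"npz",p=p,d=d)
    return p,d,W
E
python3 -c "
from st import *
mv((533,-220.2,45,24))
state('pics/f1.png')"
```

```text
t 27.0 tcp [467.6 -29.8 235.8] yaw 24.1 w 51.3 q6 -0.65 tilt 1.24 F [-0.2  0.2  0.3]
[-0.021, 0.2032, 0.1876] turn 0.1
[270. 138.] 1129 z [35. 53. 59.] rect [762.   12.  100.7 131.2  23.9] [ 21. 112. 201.]
[326. 141.] 394 z [ 29.  96. 103.] rect [ 746.  -181.8   63.6   63.9    8.5] [ 67.  29. 132.]
[211. 152.] 488 z [19. 25. 31.] rect [718.7 221.1 102.   60.   15.2] [ 75. 134. 146.]
[290. 183.] 482 z [20. 25. 30.] rect [604.5 -57.   60.2 100.3  81.2] [ 20.  88. 188.]
[370. 215.] 4055 z [ 9. 13. 55.] rect [ 489.  -337.4  287.3  222.    23.8] [ 12. 121.  93.]
[259. 188.] 485 z [20. 25. 31.] rect [586.7  56.4  99.7  63.3  10.7] [ 20.  87. 190.]
[206. 218.] 82 z [ 90.  99. 134.] rect [481.4 235.2  35.4 136.6  62.5] [ 19.  48. 123.]
[253. 224.] 488 z [20. 25. 30.] rect [460.2  74.4  60.   99.9  76.8] [ 20.  86. 191.]
[289. 239.] 171 z [19. 25. 31.] rect [409.2 -52.2  55.6  52.2  89.2] [ 18.  97. 182.]
[142. 262.] 120 z [ 89. 120. 135.] rect [342.9 444.2  70.4  40.5  16.5] [ 32.  33. 125.]
[180. 266.] 539 z [19. 24. 30.] rect [319.6 329.9  60.1 103.9   3.4] [ 75. 131. 148.]
bowl extent [ 517. -358.] [ 628. -195.]
```

Bowl is back at about (572,-303), on target. Now for the first box, at (435,-45). I'll grip it near one end with light closure, lift, and see whether it swings upright in the pads.

```bash
python3 -c "
from h import *
mv((472.7,-38.3,100,-79.7),(472.7,-38.3,4,-79.7),(472.7,-38.3,130,-79.7))"
```

```text
t 27.1 tcp [467.2 -28.8 235.6] yaw 24.1 w 51.3 q6 -0.65 tilt 1.28 F [-1.4  1.8  0.5]
[-0.001, 0.013, 0.1355] turn 103.8
[-0.0026, 0.0145, 0.2314] turn 103.8
[-0.0006, 0.0125, 0.1055] turn 103.8
```

Call:
jog_arm([
  [-0.001,0.013,0.03,103.8,0],
  [-0.001,0.013,0.06,103.8,0],
  [-0.001,0.013,0.1,103.8,0],
  [-0.001,0.013,0.13,103.8,0],
  [-0.001,0.013,0.13,103.8,0],
  [-0.001,0.013,0.13,103.8,0],
  [-0.001,0.013,0.13,103.8,0],
  [-0.001,0.013,0.13,103.8,0],
  [-0.001,0.013,0.13,103.8,0],
  [-0.001,0.013,0.13,103.8,0],
  [-0.001,0.013,0.13,103.8,0],
  [-0.001,0.013,0.13,103.8,0],
  [-0.001,0.013,0.13,103.8,0],
  [-0.001,0.013,0.13,103.8,0],
])

```text
t: 28.45
tcp_pos: [472.9, -38.8, 105.4]
tool_rot: [0.769, -0.64, -0.003, -0.011]
contact_force: [0.0, -0.3, 0.1]
width: 85.3
```

```bash
python3 -c "
from h import *
mv((472.7,-38.3,4,-79.7),(472.7,-38.3,130,-79.7))"
```

```text
t 28.4 tcp [472.9 -38.8 105.4] yaw -79.5 w 85.3 q6 1.13 tilt 1.28 F [ 0.  -0.3  0.1]
[0.0014, 0.0013, 0.1014] turn 0.2
[-0.001, -0.0002, -0.0246] turn 0.2
```

Call:
jog_arm([
  [0,0,0.04,0.2,0],
  [0.001,0.001,0.075,0.2,0],
  [0.001,0.001,0.095,0.2,0],
  [0.001,0.001,0.101,0.2,0],
  [0.001,0.001,0.101,0.2,0],
  [0.001,0.001,0.101,0.2,0.2],
  [0.001,0.001,0.101,0.2,0.3],
  [0.001,0.001,0.101,0.2,0.31],
  [0.001,0.001,0.101,0.2,0.31],
  [0.001,0.001,0.101,0.2,0.31],
  [0.001,0.001,0.101,0.2,0.31],
])

```text
t: 29.55
tcp_pos: [474.6, -38.2, 6.3]
tool_rot: [0.768, -0.641, -0.002, -0.011]
contact_force: [-1.2, 0.8, 6.7]
width: 59.4
```

Call:
jog_arm([
  [0,0,-0.01,0,0.31],
  [0,0,-0.03,0,0.31],
  [0,0,-0.06,0,0.31],
  [0,0,-0.09,0,0.31],
  [0,0,-0.12,0,0.31],
  [0,0,-0.13,0,0.31],
  [0,0,-0.13,0,0.31],
  [0,0,-0.13,0,0.31],
])

```text
t: 30.35
tcp_pos: [472.2, -40.6, 135.3]
tool_rot: [0.768, -0.641, -0.002, -0.011]
contact_force: [-0.0, 0.2, -1.2]
width: 59.4
```

```bash
python3 -c "
from st import *
mv((472.9,-38.6,4,-79.7))
state('pics/g1.png')
o=bot.observe();p,d=bot.capture('wrist');q,_=bot.capture('side');cv2.imwrite('pics/g1m.png',np.hstack([cv2.resize(p,(400,300)),cv2.resize(q[80:290,170:450],(400,300))]))
"
```

```text
t 30.4 tcp [472.2 -40.6 135.3] yaw -79.7 w 59.4 q6 1.13 tilt 1.31 F [-0.   0.2 -1.2]
[0.0006, 0.0008, 0.1313] turn -0.0
[270. 139.] 1135 z [32. 53. 59.] rect [761.9  12.6 101.5 130.8  23.9] [ 21. 112. 200.]
[326. 140.] 391 z [ 28.  96. 103.] rect [ 746.  -181.4   64.    62.9    7. ] [ 67.  29. 133.]
[211. 152.] 493 z [19. 25. 30.] rect [718.4 221.3 101.2  60.5  15.2] [ 75. 133. 146.]
[290. 183.] 494 z [19. 25. 30.] rect [604.5 -57.3  60.1 101.2  81. ] [ 20.  88. 188.]
[370. 215.] 4059 z [ 9. 13. 54.] rect [ 489.4 -338.7  287.7  224.2   23.5] [ 12. 121.  94.]
[259. 188.] 489 z [19. 25. 31.] rect [587.3  54.9 100.4  59.8  10.8] [ 20.  87. 189.]
[206. 220.] 75 z [ 90.  99. 133.] rect [474.7 236.4  27.8 124.8  56.6] [ 21.  49. 121.]
[253. 224.] 491 z [19. 25. 30.] rect [459.9  74.2  60.7  99.7  77.7] [ 20.  86. 191.]
[142. 262.] 114 z [ 91. 120. 134.] rect [342.7 444.3  70.2  39.3  15.9] [ 32.  33. 124.]
[180. 266.] 542 z [19. 25. 30.] rect [318.1 329.7  63.1 103.6   3.7] [ 75. 130. 147.]
bowl extent [ 517. -358.] [ 628. -195.]
```

View pics/g1m.png

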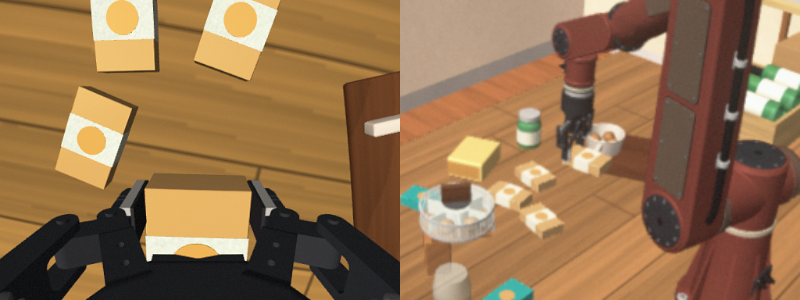

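The box is held horizontally (2 views left), so it doesn't swing at 0.31. I'll loosen slightly and measure the tilt by fitting a plane to the wrist depth.

```bash
cat > tilt.py <<'E'
from h import *
from scipy.spatial.transform import Rotation as R
def boxtilt(verbose=True):
    o=bot.observe();p,d=bot.capture("wrist")
    hsv=cv2.cvtColor(p,cv2.COLOR_BGR2HSV)
    sub=np.zeros(d.shape,bool);sub[200:345,190:315]=True
    k=sub&(d>0)&(hsv[...,2]>120)&(hsv[...,0]>8)&(hsv[...,0]<35)
    V,U=np.nonzero(k);_,r=ray("wrist",np.c_[U,V],o);c0,_=ray("wrist",[[0,0]],o)
    X=c0+r*d[k][:,None]
    # nearby the gripper only
    M=yaw(o)[1];T=(X-o["tcp_pos"])@M
    s=(np.abs(T[:,0])<28)&(T[:,2]>-60)&(T[:,2]<90)&(np.abs(T[:,1])<95);T=T[s]
    print("n",len(T),"w",o["width"].round(2),"t",round(o["t"],1))
    yb=np.arange(-95,96,10)
    for a in yb:
        q=T[(T[:,1]>=a)&(T[:,1]<a+10)]
        if len(q)>15:print(a,"..",a+10,"z med",np.median(q[:,2]).round(1),len(q),end="; ")
    print()
E
python3 -c "
from tilt import *
boxtilt()"
```

```text
Traceback (most recent call last):
  File "tilt.py", line 13, in boxtilt
    print("n",len(T),"w",o["width"].round(2),"t",round(o["t"],1))
                         ^^^^^^^^^^^^^^^^
AttributeError: 'float' object has no attribute 'round'
```

Call:
jog_arm([
  [0,0,0,0,0.306],
  [0,0,0,0,0.306],
  [0,0,0,0,0.306],
  [0,0,0,0,0.306],
])

```text
t: 30.95
tcp_pos: [471.7, -40.4, 134.2]
tool_rot: [0.768, -0.641, -0.004, -0.011]
contact_force: [-0.3, -0.7, -1.5]
width: 59.4
```

```bash
python3 -c "
from tilt import *
boxtilt()"
```

```text
Traceback (most recent call last):
  File "tilt.py", line 13, in boxtilt
    print("n",len(T),"w",o["width"].round(2),"t",round(o["t"],1))
                         ^^^^^^^^^^^^^^^^
AttributeError: 'float' object has no attribute 'round'
```

```bash
sed -i 's/o\["width"\].round(2)/round(o["width"],2)/' tilt.py; python3 -c "
from tilt import *
boxtilt()"
```

```text
n 11068 w 59.56 t 31.0
-15 .. -5 z med -16.2 3068; -5 .. 5 z med -19.4 2525; 5 .. 15 z med -19.4 2366; 15 .. 25 z med -19.6 1810; 25 .. 35 z med -20.0 1297;
```

Call:
jog_arm([
  [0,0,0,0,0.303],
  [0,0,0,0,0.303],
  [0,0,0,0,0.303],
  [0,0,0,0,0.303],
])

```text
t: 31.45
tcp_pos: [471.8, -40.5, 134.5]
tool_rot: [0.768, -0.641, -0.003, -0.011]
contact_force: [-0.0, -0.1, -1.3]
width: 60.2
```

```bash
python3 -c "
from tilt import *
boxtilt()"
```

```text
n 11171 w 60.15 t 31.4
-15 .. -5 z med -15.8 3176; -5 .. 5 z med -19.4 2505; 5 .. 15 z med -19.5 2389; 15 .. 25 z med -19.6 1816; 25 .. 35 z med -20.1 1284;
```

Call:
jog_arm([
  [0,0,0.015,0,0.303],
  [0,0,0.03,0,0.303],
  [0,0,0.03,0,0.302],
  [0,0,0.03,0,0.302],
  [0,0,0.03,0,0.302],
  [0,0,0.03,0,0.302],
])

```text
t: 32.1
tcp_pos: [472.9, -40.0, 105.4]
tool_rot: [0.768, -0.641, -0.003, -0.011]
contact_force: [-0.1, 0.3, -2.3]
width: 59.5
```

```bash
python3 -c "
from tilt import *
boxtilt()"
```

```text
n 11098 w 59.48 t 32.1
-15 .. -5 z med -16.0 3142; -5 .. 5 z med -19.4 2521; 5 .. 15 z med -19.5 2366; 15 .. 25 z med -19.6 1798; 25 .. 35 z med -20.1 1270;
```

Call:
jog_arm([
  [0,0,0,0,0.301],
  [0,0,0,0,0.301],
  [0,0,0,0,0.301],
])

```text
t: 32.45
tcp_pos: [472.9, -40.0, 105.5]
tool_rot: [0.768, -0.641, -0.002, -0.011]
contact_force: [-0.6, 0.0, -0.8]
width: 59.7
```

```bash
python3 -c "
from tilt import *
boxtilt()"
```

```text
n 11199 w 59.69 t 32.5
-15 .. -5 z med -15.7 3200; -5 .. 5 z med -19.4 2527; 5 .. 15 z med -19.5 2378; 15 .. 25 z med -19.6 1812; 25 .. 35 z med -20.0 1281;
```

Call:
jog_arm([
  [0,0,0,0,0.3],
  [0,0,0,0,0.3],
  [0,0,0,0,0.3],
])

```text
t: 32.8
tcp_pos: [472.8, -40.0, 105.4]
tool_rot: [0.768, -0.641, -0.003, -0.011]
contact_force: [0.9, 0.2, -1.5]
width: 59.5
```

```bash
python3 -c "
from tilt import *
boxtilt()"
```

```text
n 11219 w 59.53 t 32.8
-15 .. -5 z med -15.6 3247; -5 .. 5 z med -19.5 2506; 5 .. 15 z med -19.5 2389; 15 .. 25 z med -19.6 1808; 25 .. 35 z med -20.1 1268;
```

Call:
jog_arm([
  [0,0,0,0,0.298],
  [0,0,0,0,0.298],
  [0,0,0,0,0.298],
])

```text
t: 33.15
tcp_pos: [472.8, -40.0, 105.4]
tool_rot: [0.768, -0.641, -0.003, -0.011]
contact_force: [-0.2, -0.4, -1.1]
width: 60.0
```

```bash
python3 -c "
from tilt import *
boxtilt()"
```

```text
n 11374 w 60.01 t 33.1
-15 .. -5 z med -15.0 3390; -5 .. 5 z med -19.5 2508; 5 .. 15 z med -19.5 2389; 15 .. 25 z med -19.6 1808; 25 .. 35 z med -20.0 1276;
```

Call:
jog_arm([
  [0,0,0,0,0.296],
  [0,0,0,0,0.296],
  [0,0,0,0,0.296],
])

```text
t: 33.5
tcp_pos: [473.0, -40.1, 105.6]
tool_rot: [0.768, -0.641, -0.002, -0.011]
contact_force: [-0.1, 0.9, 0.8]
width: 60.2
```

```bash
python3 -c "
from tilt import *
boxtilt()"
```

```text
n 3516 w 60.23 t 33.5
-25 .. -15 z med 2.7 1413; -15 .. -5 z med 1.3 1605; -5 .. 5 z med -0.3 498;
```

```bash
python3 - <<'E'
from h import *
o=bot.observe();p,d=bot.capture("wrist");hsv=cv2.cvtColor(p,cv2.COLOR_BGR2HSV)
k=(d>0)&(hsv[...,2]>110)&(hsv[...,0]>8)&(hsv[...,0]<35);k[:,:180]=0;k[:,330:]=0
V,U=np.nonzero(k);c0,r=ray("wrist",np.c_[U,V],o);X=c0+r*d[k][:,None]
T=(X-o["tcp_pos"])@yaw(o)[1]
for z0 in range(0,180,10):
    s=(X[:,2]>=z0)&(X[:,2]<z0+10)&(X[:,2]>12)
    if s.sum()>40:print(z0,s.sum(),"world",np.percentile(X[s],[2,98],axis=0).round().tolist(),"rows",V[s].min(),V[s].max())
np.savez("w5.npz",p=p,d=d);cv2.imwrite("pics/w5.png",p)
E
```

```text
20 7107 world [[550.0, -72.0, 24.0], [610.0, 30.0, 27.0]] rows 0 105
60 95 world [[480.0, -59.0, 61.0], [514.0, -15.0, 70.0]] rows 158 203
70 53 world [[481.0, -56.0, 70.0], [514.0, -15.0, 79.0]] rows 159 204
80 58 world [[483.0, -56.0, 80.0], [516.0, -14.0, 90.0]] rows 158 206
90 1789 world [[483.0, -63.0, 96.0], [517.0, -14.0, 100.0]] rows 158 226
100 4375 world [[468.0, -68.0, 100.0], [507.0, -17.0, 104.0]] rows 165 255
```

```bash
python3 - <<'E'
from h import *
o=bot.observe();p,d=bot.capture("wrist");q,_=bot.capture("side")
cv2.imwrite('pics/w6.png',np.hstack([cv2.resize(p,(400,300)),cv2.resize(q[150:255,265:405],(400,300),interpolation=cv2.INTER_CUBIC)]));print(o["t"],o["tcp_pos"])
E
```

```text
33.6 [473.15186413 -40.09407778 105.68065166]
```

View pics/w6.png

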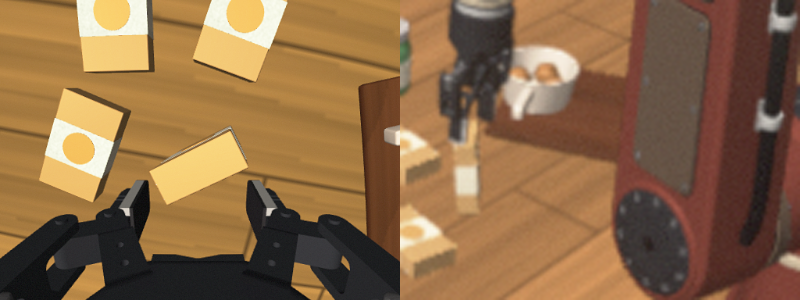

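The box has swung down and now stands upright on the table. The wrist half-image shows its top end at (150,173)-(248,165), and the side view confirms the box is upright. I'll measure its pose and grip it across the 60 mm.

```bash
cat > top.py <<'E'
from h import *
def topface(zlo=88,zhi=112,zp=100):
    o=bot.observe();p,d=bot.capture("wrist");hsv=cv2.cvtColor(p,cv2.COLOR_BGR2HSV)
    k=(d>0)&(hsv[...,2]>110)&(hsv[...,1]>60)&(hsv[...,0]>8)&(hsv[...,0]<35)
    V,U=np.nonzero(k);c0,r=ray("wrist",np.c_[U,V],o);X=c0+r*d[k][:,None]
    s=(X[:,2]>zlo)&(X[:,2]<zhi);X=X[s]
    m=np.zeros(d.shape,np.uint8);m[V[s],U[s]]=1
    n,L,St,C=cv2.connectedComponentsWithStats(m);i=1+np.argmax(St[1:,4]);print("px",St[i],"z",np.percentile(X[:,2],[5,50,95]).round(1))
    for b in blobs("wrist",L==i,zp,100,o):print("topface x,y,L,W,ang",b)
    A=np.c_[X[:,:2]-X[:,:2].mean(0),np.ones(len(X))];print("slope",np.linalg.lstsq(A,X[:,2],rcond=None)[0].round(3))
E
python3 -c "
from top import *
topface()"
```

```text
px [ 211  184  124   95 5982] z [ 93.5  99.7 100.8]
topface x,y,L,W,ang (array([478.6, -47.1,  59.4,  29.1, 128.1]), array([274., 230.]))
slope [-9.1000e-02 -7.7000e-02  9.9193e+01]
```

```bash
python3 -c "
from h import *
mv((478.6,-47.1,125,-51.9),(478.6,-47.1,80,-51.9))"
```

```text
t 33.8 tcp [473.  -40.1 105.6] yaw -79.7 w 60.3 q6 1.13 tilt 1.31 F [ 0.3 -0.7 -0.2]
[0.0076, -0.0045, -0.0195] turn -27.8
[0.0084, -0.0039, 0.0255] turn -27.8
```

Call:
jog_arm([
  [0,0,-0.02,0,0],
  [0.008,-0.004,-0.02,-8,0],
  [0.008,-0.004,-0.02,-16,0],
  [0.008,-0.004,-0.02,-24,0],
  [0.008,-0.004,-0.02,-27.8,0],
  [0.008,-0.004,-0.02,-27.8,0],
])

```text
t: 34.35
tcp_pos: [478.2, -47.7, 125.6]
tool_rot: [0.899, -0.438, 0.0, -0.011]
contact_force: [0.3, 0.9, 0.6]
width: 85.1
```

```bash
python3 -c "
from top import *
topface()
mv((478.6,-47.1,80,-51.9))"
```

```text
px [ 204  198  104   49 4820] z [ 94.2  99.8 101. ]
topface x,y,L,W,ang (array([480.6, -46.1,  59.3,  28.9, 127.6]), array([255., 222.]))
slope [-1.0500e-01 -7.9000e-02  9.9333e+01]
t 34.4 tcp [478.2 -47.6 125.5] yaw -52.0 w 85.3 q6 0.64 tilt 1.31 F [ 0.8  0.2 -0.6]
[0.0002, 0.0003, 0.0455] turn -0.1
```

Call:
jog_arm([
  [0,-0.002,0.02,0,0],
  [0,-0.002,0.04,0,0],
  [0,-0.002,0.046,0,0],
  [0,-0.002,0.046,0,0],
  [0,-0.002,0.046,0,1],
  [0,-0.002,0.046,0,1],
  [0,-0.002,0.046,0,1],
  [0,-0.002,0.046,0,1],
  [0,-0.002,0.046,0,1],
  [0,-0.002,0.036,0,1],
  [0,-0.002,0.016,0,1],
  [0,-0.002,-0.02,0,1],
  [0,-0.002,-0.055,0,1],
  [0,-0.002,-0.055,0,1],
])

```text
t: 35.8
tcp_pos: [482.8, -48.4, 186.3]
tool_rot: [0.899, -0.438, 0.006, -0.013]
contact_force: [0.8, -1.0, -0.8]
width: 58.2
```

```bash
python3 -c "
from h import *
mv((377.6,-387.5,180,-66.1))"
```

```text
t 35.8 tcp [482.8 -48.4 186.3] yaw -52.0 w 58.2 q6 0.64 tilt 1.57 F [ 0.8 -1.  -0.8]
[0.2024, 0.2917, -0.0019] turn 14.1
```

Call:
jog_arm([
  [0.01,0.015,0,2,1],
  [0.03,0.043,0,5,1],
  [0.05,0.072,0,8,1],
  [0.07,0.1,0,11,1],
  [0.09,0.13,0,14,1],
  [0.11,0.158,0,14,1],
  [0.13,0.187,0,14,1],
  [0.15,0.216,0,14,1],
  [0.17,0.245,0,14,1],
  [0.19,0.274,0,14,1],
  [0.2,0.289,0,14,1],
  [0.202,0.292,0,14,1],
  [0.202,0.292,0,14,1],
])

```text
t: 37.1
tcp_pos: [376.8, -386.4, 177.2]
tool_rot: [0.838, -0.545, 0.003, -0.014]
contact_force: [-0.7, 0.5, -1.2]
width: 58.5
```

```bash
python3 -c "
from h import *
mv((377.6,-387.5,96,-66.1),(377.6,-387.5,92,-66.1))"
```

```text
t 37.1 tcp [ 376.8 -386.4  177.2] yaw -66.0 w 58.5 q6 0.2 tilt 1.63 F [-0.7  0.5 -1.2]
[0.0022, 0.0019, 0.0812] turn 0.1
[0.0022, 0.002, 0.0852] turn 0.1
```

Call:
jog_arm([
  [0.001,0.001,0.02,0,1],
  [0.002,0.002,0.045,0,1],
  [0.002,0.002,0.065,0,1],
  [0.002,0.002,0.075,0,1],
  [0.002,0.002,0.078,0,1],
  [0.002,0.002,0.078,0,1],
])

```text
t: 37.7
tcp_pos: [377.8, -386.8, 99.3]
tool_rot: [0.839, -0.544, 0.003, -0.014]
contact_force: [0.6, 0.3, -0.9]
width: 58.5
```

```bash
python3 -c "
from h import *
mv((377.6,-387.5,94,-66.1),(377.6,-387.5,92,-66.1))"
```

```text
t 37.7 tcp [ 377.8 -386.8   99.3] yaw -66.0 w 58.5 q6 0.19 tilt 1.65 F [ 0.6  0.3 -0.9]
[0.0007, 0.0006, 0.0053] turn 0.1
[0.0007, 0.0007, 0.0073] turn 0.1
```

Call:
jog_arm([
  [0.001,0.001,0.003,0,1],
  [0.001,0.001,0.006,0,1],
  [0.001,0.001,0.008,0,1],
  [0.001,0.001,0.008,0,1],
])

```text
t: 38.1
tcp_pos: [378.0, -388.8, 93.1]
tool_rot: [0.839, -0.545, 0.004, -0.014]
contact_force: [-1.4, 0.5, 5.8]
width: 58.8
```

Contact (5.8 N). Release slowly and rise straight up, then check.

Call:
jog_arm([
  [0,0,0,0,0.28],
  [0,0,0,0,0.2],
  [0,0,0,0,0.1],
  [0,0,0,0,0],
  [0,0,-0.02,0,0],
  [0,0,-0.05,0,0],
  [0,0,-0.08,0,0],
  [0,0,-0.08,0,0],
])

```text
t: 38.9
tcp_pos: [378.5, -393.4, 178.2]
tool_rot: [0.839, -0.545, 0.008, -0.012]
contact_force: [-0.6, -0.9, 0.5]
width: 85.4
```

```bash
python3 -c "
from top import *
topface(98,125,112)
mv((624.4,-20,90,12))"
```

```text
px [ 206  189   84   39 3225] z [ 99.9 111.5 118.3]
topface x,y,L,W,ang (array([ 375.5, -389.3,   59. ,   28. ,  113.9]), array([248., 208.]))
slope [-1.60000e-02  1.10000e-02  1.10233e+02]
t 39.0 tcp [ 377.6 -392.1  175.9] yaw -66.0 w 85.0 q6 0.19 tilt 1.64 F [-1.8 -0.5  0.2]
[-0.2392, -0.3743, 0.0973] turn -78.0
```

The first box stands on the board at (375.5,-389.3) with its top at z 111.5. The recipe works. The next box is at (604.5,-57), gripped at its far end, and this time I'll loosen it just above the table.

```bash
python3 -c "
from h import *
mv((642,-63,170,-98.8),(642,-63,70,-98.8))"
```

```text
t 39.0 tcp [ 377.6 -392.1  175.9] yaw -66.0 w 85.0 q6 0.19 tilt 1.64 F [-1.8 -0.5  0.2]
[-0.193, -0.3751, 0.0171] turn 32.8
[-0.1926, -0.3723, 0.1171] turn 32.8
```

Call:
jog_arm([
  [-0.022,-0.042,0,8,0],
  [-0.044,-0.085,0,16,0],
  [-0.066,-0.128,0.005,24,0],
  [-0.088,-0.17,0.01,32.8,0],
  [-0.11,-0.213,0.015,32.8,0],
  [-0.132,-0.256,0.015,32.8,0],
  [-0.154,-0.3,0.016,32.8,0],
  [-0.176,-0.342,0.016,32.8,0],
  [-0.193,-0.375,0.017,32.8,0],
  [-0.193,-0.375,0.04,32.8,0],
  [-0.193,-0.374,0.08,32.8,0],
  [-0.193,-0.373,0.115,32.8,0],
  [-0.193,-0.373,0.115,32.8,0],
  [-0.193,-0.373,0.115,32.8,0],
])

```text
t: 40.35
tcp_pos: [640.8, -62.1, 70.2]
tool_rot: [-0.651, 0.759, -0.001, 0.013]
contact_force: [-0.1, 0.8, 0.3]
width: 85.6
```

```bash
python3 -c "
from top import *
topface(15,40,26)
mv((642,-63,5,-98.8),(642,-63,84,-98.8))"
```

```text
px [ 207  197   94   46 4153] z [24.6 25.8 26.9]
topface x,y,L,W,ang (array([637.9, -59.9,  59.2,  30.3,  81.4]), array([253., 219.]))
slope [-4.0000e-03 -3.0000e-03  2.5686e+01]
t 40.4 tcp [642.8 -62.6  72.6] yaw -98.8 w 85.4 q6 1.5 tilt 1.66 F [0.1 0.3 0.5]
[0.0018, 0.0023, 0.0675] turn 0.0
[0.0003, 0.0005, -0.0114] turn 0.0
```

Call:
jog_arm([
  [0,0.001,0.035,0,0],
  [0,0.002,0.06,0,0],
  [0,0.002,0.067,0,0],
  [0,0.002,0.067,0,0],
  [0,0.002,0.067,0,0.2],
  [0,0.002,0.067,0,0.3],
  [0,0.002,0.067,0,0.31],
  [0,0.002,0.067,0,0.31],
  [0,0.002,0.067,0,0.31],
  [0,0.002,0.067,0,0.31],
  [0,0.002,0.055,0,0.31],
  [0,0.001,0.035,0,0.31],
  [0,0,0.01,0,0.31],
  [0,0,-0.01,0,0.31],
  [0,0,-0.01,0,0.31],
  [0,0,-0.01,0,0.31],
])

```text
t: 42.0
tcp_pos: [642.5, -62.7, 82.9]
tool_rot: [-0.651, 0.759, -0.003, 0.014]
contact_force: [-0.0, -0.2, -1.8]
width: 59.0
```

```bash
python3 -c "
from tilt import *
mv((642,-63,84,-98.8))
boxtilt()"
```

```text
t 42.0 tcp [642.5 -62.7  82.9] yaw -98.8 w 59.0 q6 1.5 tilt 1.69 F [-0.  -0.2 -1.8]
[0.0003, 0.0004, -0.0012] turn 0.0
n 11083 w 59.0 t 42.0
-15 .. -5 z med -17.0 1033; -5 .. 5 z med -17.2 2742; 5 .. 15 z med -17.2 3283; 15 .. 25 z med -17.5 2433; 25 .. 35 z med -18.4 1564; 35 .. 45 z med -18.4 28;
```

Call:
jog_arm([
  [0,0,0,0,0.298],
  [0,0,0,0,0.297],
  [0,0,0,0,0.296],
  [0,0,0,0,0.296],
  [0,0,0,0,0.296],
  [0,0,0,0,0.31],
  [0,0,0,0,0.31],
])

```text
t: 42.75
tcp_pos: [641.7, -62.5, 81.7]
tool_rot: [-0.651, 0.759, -0.002, 0.014]
contact_force: [-0.3, 0.9, 0.4]
width: 58.6
```

```bash
python3 -c "
from tilt import *
from top import *
mv((642,-63,84,-98.8))
boxtilt()
topface(60,130,100)"
```

```text
t 42.8 tcp [641.7 -62.5  81.7] yaw -98.8 w 58.6 q6 1.5 tilt 1.59 F [-0.3  0.9  0.4]
[0.0004, -0.0004, -0.0023] turn 0.0
n 7624 w 58.65 t 42.8
-15 .. -5 z med 55.7 74; -5 .. 5 z med 55.6 998; 5 .. 15 z med 55.3 1022; 15 .. 25 z med 55.2 921; 25 .. 35 z med 55.2 799; 35 .. 45 z med 55.2 1020; 45 .. 55 z med 54.9 984; 55 .. 65 z med 54.9 488; 75 .. 85 z med 80.4 604; 85 .. 95 z med 80.1 713; 
px [149 252   3   4   5] z [ 69.4 101.6 128.4]
slope [ -0.63   -0.111 101.316]
```

It fell flat on the table: there was too little height to swing. I'll relocate it and redo this from TCP z 110 with short loosening pulses.

Call:
jog_arm([
  [0,0,-0.03,0,0],
  [0,0,-0.05,0,0],
  [0,0.04,-0.06,0,0],
  [0,0.04,-0.06,0,0],
  [0,0.04,-0.06,0,0],
])

```text
t: 43.35
tcp_pos: [600.0, -57.1, 140.9]
tool_rot: [-0.651, 0.759, -0.002, 0.014]
contact_force: [-0.4, -0.5, 0.3]
width: 85.8
```

```bash
python3 -c "
from top import *
topface(15,40,26)
mv((642,-63,70,-98.8))
from st import *
state()"
```

```text
px [ 220   88   76   41 2757] z [24.6 25.8 27. ]
topface x,y,L,W,ang (array([666.1, -67.7,  59.5,  29.7,  78.2]), array([257., 108.]))
slope [-2.0000e-03  0.0000e+00  2.5803e+01]
t 43.4 tcp [601.  -57.3 141. ] yaw -98.8 w 85.3 q6 1.49 tilt 1.63 F [0.3 0.4 0.7]
[0.0006, -0.0399, 0.0719] turn 0.0
[270. 138.] 1133 z [35. 53. 59.] rect [761.8  12.6 101.3 130.7  23.5] [ 21. 112. 204.]
[326. 141.] 396 z [ 27.  96. 103.] rect [ 745.6 -181.4   62.8   63.3    4.9] [ 66.  29. 135.]
[211. 152.] 491 z [18. 25. 31.] rect [718.8 221.1 101.9  60.2  15.3] [ 75. 133. 149.]
[371. 216.] 4181 z [ 9. 13. 71.] rect [ 488.8 -337.3  287.5  220.4   23.7] [ 12. 118. 100.]
[259. 188.] 488 z [19. 25. 30.] rect [587.2  54.8 100.   60.1  10.7] [ 20.  87. 193.]
[206. 219.] 77 z [ 91.  99. 132.] rect [481.2 235.1  34.5 136.4  61.9] [ 20.  50. 124.]
[253. 224.] 489 z [20. 25. 30.] rect [460.2  74.5  60.   99.9  76.8] [ 20.  86. 195.]
[143. 262.] 108 z [ 91. 119. 133.] rect [344.  442.9  70.3  37.5  18.9] [ 32.  32. 127.]
[180. 266.] 537 z [19. 25. 31.] rect [319.5 329.9  60.1 103.5   3.6] [ 75. 131. 151.]
bowl extent [ 517. -358.] [ 628. -195.]
```

```bash
python3 -c "
from h import *
mv((669,-68.4,60,-101.8),(669,-68.4,5,-101.8),(669,-68.4,112,-101.8))"
```

```text
t 43.5 tcp [601.4 -57.5 141.1] yaw -98.8 w 85.3 q6 1.49 tilt 1.64 F [ 0.  -0.2  0.9]
[0.0019, -0.0666, 0.0825] turn 3.0
[0.0029, -0.0654, 0.1375] turn 3.0
[0.001, -0.0678, 0.0306] turn 3.0
```

Call:
jog_arm([
  [0.001,-0.03,0.02,3,0],
  [0.002,-0.067,0.05,3,0],
  [0.002,-0.066,0.085,3,0],
  [0.003,-0.066,0.115,3,0],
  [0.003,-0.065,0.132,3,0],
  [0.003,-0.065,0.137,3,0],
  [0.003,-0.065,0.137,3,0],
  [0.003,-0.065,0.137,3,0.2],
  [0.003,-0.065,0.137,3,0.3],
  [0.003,-0.065,0.137,3,0.31],
  [0.003,-0.065,0.137,3,0.31],
  [0.003,-0.065,0.137,3,0.31],
  [0.003,-0.065,0.137,3,0.31],
  [0.003,-0.066,0.12,3,0.31],
  [0.002,-0.066,0.09,3,0.31],
  [0.001,-0.067,0.06,3,0.31],
  [0.001,-0.068,0.035,3,0.31],
  [0.001,-0.068,0.028,3,0.31],
  [0.001,-0.068,0.028,3,0.31],
])

```text
t: 45.35
tcp_pos: [670.1, -68.6, 116.6]
tool_rot: [-0.631, 0.776, -0.003, 0.015]
contact_force: [0.3, 0.1, -2.2]
width: 59.4
```

Call:
jog_arm([
  [0,0,0,0,0.3],
  [0,0,0,0,0.298],
  [0,0,0,0,0.297],
  [0,0,0,0,0.297],
])

```text
t: 45.75
tcp_pos: [669.7, -68.6, 115.7]
tool_rot: [-0.631, 0.776, -0.003, 0.015]
contact_force: [0.4, -0.1, -0.3]
width: 59.8
```

```bash
python3 -c "
from tilt import *
mv((669,-68.4,112,-101.8))
boxtilt()"
```

```text
t 45.8 tcp [669.7 -68.6 115.7] yaw -101.8 w 59.8 q6 1.55 tilt 1.73 F [ 0.4 -0.1 -0.3]
[0.0001, 0.0008, 0.0036] turn 0.0
n 3456 w 59.81 t 45.8
-5 .. 5 z med 72.0 562; 5 .. 15 z med 75.4 811; 15 .. 25 z med 79.8 750; 25 .. 35 z med 84.0 698; 35 .. 45 z med 87.8 612; 45 .. 55 z med 89.7 23;
```

Call:
jog_arm([
  [0,0,0,0,0.2965],
  [0,0,0,0,0.31],
  [0,0,0,0,0.31],
])

```text
t: 46.1
tcp_pos: [670.0, -68.6, 116.0]
tool_rot: [-0.631, 0.776, -0.003, 0.015]
contact_force: [-0.3, 0.1, -0.7]
width: 59.2
```

```bash
python3 -c "
from tilt import *
mv((669,-68.4,112,-101.8))
boxtilt()"
```

```text
t 46.1 tcp [670.  -68.6 116. ] yaw -101.8 w 59.2 q6 1.55 tilt 1.76 F [-0.3  0.1 -0.7]
[0.0001, 0.0012, 0.004] turn 0.0
n 1497 w 59.18 t 46.1
-5 .. 5 z med 89.6 26; 5 .. 15 z med 89.5 273; 15 .. 25 z med 89.5 445; 25 .. 35 z med 89.3 548; 35 .. 45 z med 89.4 205;
```

It slipped out and landed flat again. A steadier way is to keep the far end resting on the table while I raise the gripped end along an arc with a light grip, so nothing has to drop. First relocate it.

Call:
jog_arm([
  [0,0.02,-0.02,0,0],
  [0,0.04,-0.03,0,0],
  [0,0.04,-0.03,0,0],
  [0,0.04,-0.03,0,0],
])

```text
t: 46.55
tcp_pos: [630.5, -60.9, 145.5]
tool_rot: [-0.631, 0.776, -0.004, 0.016]
contact_force: [0.6, -0.1, -0.8]
width: 85.4
```

```bash
cat > flat.py <<'E'
from h import *
def flat():
    "whole flat box (band included) nearest the image centre: depth mask at z~26"
    o=bot.observe();p,d=bot.capture("wrist");hsv=cv2.cvtColor(p,cv2.COLOR_BGR2HSV)
    h,w=d.shape;U,V=np.meshgrid(np.arange(w),np.arange(h));c0,r=ray("wrist",np.c_[U.ravel(),V.ravel()],o)
    Z=(c0+r*d.ravel()[:,None])[:,2].reshape(h,w)
    m=(d>0)&(Z>20)&(Z<32)&(hsv[...,2]>110);m=cv2.morphologyEx(m.astype(np.uint8),cv2.MORPH_OPEN,np.ones((3,3)))
    for b in blobs("wrist",m,26,300,o):print("flat x,y,L,W,ang",b)
    mv((642,-63,60,-98))
    cv2.imwrite("pics/flat.png",p)
E
python3 -c "
from flat import *
flat()"
```

```text
flat x,y,L,W,ang (array([586.8,  57.8, 100.4,  61. ,  10.5]), array([146., 252.]))
flat x,y,L,W,ang (array([ 585.9, -261.2,   72.4,   20.6,  158.3]), array([487., 190.]))
flat x,y,L,W,ang (array([682.5, -73.4, 100. ,  59.9, 172.8]), array([259., 123.]))
t 46.6 tcp [630.5 -61.  145.1] yaw -101.8 w 85.5 q6 1.55 tilt 1.79 F [ 1.3  0.4 -0.8]
[0.0013, -0.0096, 0.0853] turn -3.8
```

```bash
python3 -c "
from h import *
mv((644.8,-68.7,60,-97.2),(644.8,-68.7,5,-97.2),(644.8,-68.7,15,-97.2),(575,-60,15,-97.2),(575,-60,6,-97.2))"
```

```text
t 46.6 tcp [630.5 -61.  145.1] yaw -101.8 w 85.5 q6 1.55 tilt 1.79 F [ 1.3  0.4 -0.8]
[0.0063, -0.0135, 0.0853] turn -4.6
[0.0073, -0.0121, 0.1403] turn -4.6
[0.0071, -0.0124, 0.1303] turn -4.6
[0.0129, 0.0577, 0.1285] turn -4.6
[0.0131, 0.0579, 0.1375] turn -4.6
```

Call:
jog_arm([
  [0.005,-0.01,0.03,-4.6,0],
  [0.006,-0.0135,0.07,-4.6,0],
  [0.007,-0.013,0.11,-4.6,0],
  [0.007,-0.012,0.135,-4.6,0],
  [0.007,-0.012,0.14,-4.6,0],
  [0.007,-0.012,0.14,-4.6,0.3],
  [0.007,-0.012,0.14,-4.6,1],
  [0.007,-0.012,0.14,-4.6,1],
  [0.007,-0.012,0.14,-4.6,1],
  [0.007,-0.012,0.14,-4.6,1],
  [0.007,-0.012,0.13,-4.6,1],
  [0.009,0.005,0.128,-4.6,1],
  [0.01,0.025,0.128,-4.6,1],
  [0.012,0.045,0.128,-4.6,1],
  [0.013,0.058,0.128,-4.6,1],
  [0.013,0.058,0.132,-4.6,1],
  [0.013,0.058,0.137,-4.6,1],
  [0.013,0.058,0.137,-4.6,0.31],
  [0.013,0.058,0.137,-4.6,0.303],
  [0.013,0.058,0.137,-4.6,0.3],
])

```text
t: 48.6
tcp_pos: [576.4, -60.2, 6.8]
tool_rot: [-0.661, 0.75, -0.005, 0.016]
contact_force: [1.2, 0.9, 0.5]
width: 60.3
```

Call:
jog_arm([
  [0,0,0,0,0.3],
  [0,0,-0.004,0,0.3],
  [0,-0.001,-0.008,0,0.3],
  [0,-0.003,-0.012,0,0.3],
  [0,-0.005,-0.016,0,0.3],
  [0,-0.006,-0.02,0,0.3],
])

```text
t: 49.2
tcp_pos: [582.1, -61.3, 27.5]
tool_rot: [-0.661, 0.75, -0.005, 0.016]
contact_force: [0.4, 0.8, -1.7]
width: 59.9
```

```bash
cat > tilt2.py <<'E'
from h import *
def t2():
    "profile of the held box along tool y (centre strip), wrist depth, all rows"
    o=bot.observe();p,d=bot.capture("wrist");hsv=cv2.cvtColor(p,cv2.COLOR_BGR2HSV)
    k=(d>0)&(hsv[...,2]>90);k[:,:215]=0;k[:,295:]=0
    V,U=np.nonzero(k);c0,r=ray("wrist",np.c_[U,V],o);X=c0+r*d[k][:,None]
    T=(X-o["tcp_pos"])@yaw(o)[1];s=np.abs(T[:,0])<20;T=T[s];X=X[s]
    mv((0,0,0,-97.2))
    for a in range(-125,100,10):
        q=X[(T[:,1]>=a)&(T[:,1]<a+10)]
        if len(q)>15:print(a,np.percentile(q[:,2],[20,50,80]).round().astype(int),end="; ")
    print();cv2.imwrite("pics/t2.png",p)
E
python3 -c "
from tilt2 import *
t2()"
```

```text
t 49.2 tcp [582.8 -61.5  28.3] yaw -97.2 w 59.9 q6 1.45 tilt 1.99 F [ 0.3 -0.3 -2. ]
[0.0125, 0.5865, 0.0103] turn 0.0
-125 [-1  0  0]; -115 [-1  0  0]; -105 [-1  0  0]; -95 [44 45 46]; -85 [45 46 46]; -75 [45 46 46]; -65 [45 46 46]; -55 [46 46 47]; -45 [46 47 47]; -35 [46 47 47]; -25 [46 46 47]; -15 [46 46 47]; -5 [46 46 47]; 5 [46 46 47]; 35 [-1  0  0]; 45 [-1  0  0]; 55 [-1  0  0]; 65 [-1  0  0];
```

Call:
jog_arm([
  [0,0,0,0,0.299],
  [0,0,0,0,0.2985],
  [0,0,0,0,0.298],
  [0,0,0,0,0.298],
])

```text
t: 49.65
tcp_pos: [582.9, -61.5, 28.3]
tool_rot: [-0.661, 0.75, -0.006, 0.016]
contact_force: [-0.5, -0.1, -0.7]
width: 60.0
```

```bash
python3 -c "
from tilt2 import *
t2()"
```

```text
t 49.7 tcp [582.9 -61.5  28.3] yaw -97.2 w 60.0 q6 1.45 tilt 2.0 F [-1.  -0.3 -0.1]
[0.0125, 0.5866, 0.0102] turn 0.0
-125 [-1  0  0]; -115 [-1  0  0]; -105 [-1  0  0]; -95 [-1  0  0]; -85 [25 26 27]; -75 [28 28 29]; -65 [30 31 32]; -55 [33 34 35]; -45 [36 37 37]; -35 [38 39 40]; -25 [40 41 42]; -15 [43 43 44]; -5 [45 46 47]; 5 [47 48 48]; 35 [-1  0  0]; 45 [-1  0  0]; 55 [-1  0  0]; 65 [-1  0  0];
```

Call:
jog_arm([
  [0,0,0,0,0.2977],
  [0,0,0,0,0.2974],
  [0,0,0,0,0.2974],
])

```text
t: 50.0
tcp_pos: [582.9, -61.5, 28.3]
tool_rot: [-0.661, 0.75, -0.006, 0.016]
contact_force: [0.1, 0.5, -0.3]
width: 60.3
```

```bash
python3 -c "
from tilt2 import *
t2()"
```

```text
t 50.0 tcp [582.9 -61.5  28.3] yaw -97.2 w 60.0 q6 1.45 tilt 2.0 F [-0.1  0.2 -0.6]
[0.0124, 0.5866, 0.0102] turn 0.0
-125 [-1  0  0]; -115 [-1  0  0]; -105 [-1  0  0]; -95 [-1  0  0]; -85 [25 26 27]; -75 [28 29 29]; -65 [30 31 32]; -55 [33 34 35]; -45 [36 37 38]; -35 [38 39 40]; -25 [40 41 42]; -15 [43 43 44]; -5 [45 46 47]; 5 [47 48 48]; 35 [-1  0  0]; 45 [-1  0  0]; 55 [-1  0  0]; 65 [-1  0  0];
```

Call:
jog_arm([
  [0,0,0,0,0.2971],
  [0,0,0,0,0.2968],
  [0,0,0,0,0.2968],
])

```text
t: 50.35
tcp_pos: [582.9, -61.5, 28.3]
tool_rot: [-0.661, 0.75, -0.006, 0.016]
contact_force: [0.2, -0.4, -0.8]
width: 60.0
```

```bash
python3 -c "
from tilt2 import *
t2()"
```

```text
t 50.4 tcp [582.9 -61.5  28.3] yaw -97.2 w 60.0 q6 1.45 tilt 2.0 F [-0.2 -0.1 -1. ]
[0.0125, 0.5866, 0.0101] turn 0.0
-125 [-1  0  0]; -115 [-1  0  0]; -105 [-1  0  0]; -95 [-1  0  0]; -85 [25 26 27]; -75 [28 28 29]; -65 [30 31 32]; -55 [33 34 35]; -45 [36 37 37]; -35 [38 39 40]; -25 [40 41 42]; -15 [43 44 44]; -5 [45 46 47]; 5 [47 48 48]; 35 [-1  0  0]; 45 [-1  0  0]; 55 [-1  0  0]; 65 [-1  0  0];
```

That worked. At 0.298 the far end came down onto the table (a 13° tilt) while the gripped end stayed in the pads. Continue the arc.

Call:
jog_arm([
  [0,-0.002,-0.005,0,0.2975],
  [0,-0.005,-0.0095,0,0.2975],
  [0,-0.007,-0.013,0,0.2975],
  [0,-0.0094,-0.016,0,0.2975],
  [0,-0.012,-0.019,0,0.2975],
  [0,-0.0144,-0.022,0,0.2975],
  [0,-0.017,-0.025,0,0.2975],
  [-0.0005,-0.0198,-0.0276,0,0.2975],
  [-0.0005,-0.023,-0.03,0,0.2975],
  [-0.0006,-0.0257,-0.0328,0,0.2975],
  [-0.0006,-0.0257,-0.0328,0,0.2975],
])

```text
t: 51.5
tcp_pos: [608.4, -64.7, 62.6]
tool_rot: [-0.661, 0.75, -0.007, 0.017]
contact_force: [-1.0, 0.4, -0.2]
width: 59.9
```

```bash
python3 -c "
from tilt2 import *
t2()"
```

```text
t 51.5 tcp [608.  -64.6  62.2] yaw -97.2 w 60.0 q6 1.45 tilt 2.05 F [-0.4 -0.2 -1.2]
[0.013, 0.6129, 0.0427] turn 0.0
-125 [-1  0  0]; -115 [-1  0  0]; -105 [-1  0  0]; -95 [-1  0  0]; -85 [-1  0  0]; -75 [-1  0 19]; -65 [23 26 28]; -55 [31 34 37]; -45 [40 43 46]; -35 [49 52 54]; -25 [57 60 62]; -15 [65 68 70]; -5 [73 76 78]; 5 [80 81 82]; 15 [66 69 73]; 65 [-1  0  0]; 75 [-1  0  0]; 85 [-1  0  0]; 95 [-1  0  0];
```

Call:
jog_arm([
  [0,-0.004,-0.003,0,0.2975],
  [0,-0.008,-0.0055,0,0.2975],
  [0,-0.012,-0.0076,0,0.2975],
  [0,-0.017,-0.01,0,0.2975],
  [0,-0.022,-0.012,0,0.2975],
  [0,-0.026,-0.0137,0,0.2975],
  [0,-0.031,-0.015,0,0.2975],
  [0,-0.036,-0.0163,0,0.2975],
  [0,-0.041,-0.0173,0,0.2975],
  [0,-0.046,-0.0178,0,0.2975],
  [0,-0.051,-0.018,0,0.2975],
  [0,-0.057,-0.0182,0,0.2975],
  [0,-0.062,-0.0178,0,0.2975],
  [0,-0.067,-0.017,0,0.2975],
  [0,-0.072,-0.0163,0,0.2975],
  [0,-0.072,-0.0163,0,0.2975],
])

```text
t: 53.15
tcp_pos: [679.6, -73.9, 80.8]
tool_rot: [-0.661, 0.75, -0.006, 0.017]
contact_force: [1.1, 1.3, 1.5]
width: 60.0
```

```bash
python3 -c "
from tilt2 import *
t2()
from top import *
topface(80,125,100)"
```

```text
t 53.2 tcp [679.3 -73.8  80.8] yaw -97.2 w 59.9 q6 1.47 tilt 2.08 F [-0.2  0.8  0.7]
[0.0132, 0.6854, 0.0587] turn 0.0
-125 [-1  0  0]; -115 [-1  0  0]; -105 [-1  0  0]; -95 [-1  0  0]; -85 [-1  0  0]; -75 [-1  0  0]; -65 [-1  0  0]; -55 [-1  0  0]; -45 [-1  0  0]; -35 [-1  0  0]; -25 [-1  0  0]; -15 [-1  0  0]; -5 [36 72 94]; 5 [100 101 101]; 15 [100 100 101]; 25 [ 99 100 100]; 95 [-1  0  0]; 
px [ 185  244  136   73 9048] z [ 83.9 100.1 101.9]
topface x,y,L,W,ang (array([669.6, -71.6,  60. ,  36. ,  83.4]), array([254., 280.]))
slope [-2.9800e-01  4.1000e-02  9.7676e+01]
```

Box 2 stands upright: its top face is level at z 100, centred about 14 mm along tool +y. Recentre, grip firmly and lift.

Call:
jog_arm([
  [0,0,0,0,0.2],
  [0,0,0,0,0.1],
  [0,0.007,0,0,0.1],
  [0,0.014,0.003,0,0.1],
  [0,0.014,0.003,0,0.1],
  [0,0.014,0.003,0,1],
  [0,0.014,0.003,0,1],
  [0,0.014,0.003,0,1],
  [0,0.014,0.003,0,1],
  [0,0.014,0.003,0,1],
  [0,0.014,-0.01,0,1],
  [0,0.014,-0.04,0,1],
  [0,0.014,-0.07,0,1],
  [0,0.014,-0.1,0,1],
  [0,0.014,-0.1,0,1],
])

```text
t: 54.75
tcp_pos: [665.4, -74.2, 187.0]
tool_rot: [-0.661, 0.75, -0.011, 0.02]
contact_force: [0.0, -0.5, -0.9]
width: 58.8
```

```bash
python3 -c "
from tilt2 import *
t2()
mv((414.2,-371.3,185,-66.1))"
```

```text
t 54.8 tcp [663.7 -73.8 183.8] yaw -97.2 w 58.8 q6 1.46 tilt 2.37 F [-0.2  0.  -2.3]
[0.0128, 0.6742, 0.1581] turn 0.0
-125 [-1  0  0]; -115 [-1  0  0]; -105 [-1  0  0]; -95 [-1  0  0]; -85 [-1  0  0]; -75 [-1  0  0]; -65 [-1  0  0]; -55 [-1  0  0]; -45 [-1  0  0]; -35 [-1  0  0]; -25 [138 178 201]; -15 [209 210 211]; -5 [208 209 210]; 5 [208 209 209]; 
t 54.8 tcp [663.7 -73.8 183.8] yaw -97.2 w 58.8 q6 1.46 tilt 2.37 F [-0.2  0.  -2.3]
[0.3263, 0.21, -0.0145] turn -31.1
```

```bash
python3 -c "
from h import *
mv((408.7,-373.7,205,-66.1))"
```

```text
t 54.8 tcp [663.7 -73.8 183.8] yaw -97.2 w 58.8 q6 1.46 tilt 2.37 F [-0.2  0.  -2.3]
[0.3291, 0.2143, -0.0348] turn -31.1
```

Call:
jog_arm([
  [0.01,0.007,-0.01,-3,1],
  [0.03,0.02,-0.02,-6,1],
  [0.055,0.036,-0.03,-9,1],
  [0.08,0.052,-0.035,-12,1],
  [0.11,0.072,-0.035,-15,1],
  [0.14,0.091,-0.035,-18,1],
  [0.17,0.111,-0.035,-21,1],
  [0.2,0.13,-0.035,-24,1],
  [0.23,0.15,-0.035,-27,1],
  [0.26,0.169,-0.035,-31.1,1],
  [0.29,0.189,-0.035,-31.1,1],
  [0.315,0.205,-0.035,-31.1,1],
  [0.329,0.214,-0.035,-31.1,1],
  [0.329,0.214,-0.035,-31.1,1],
  [0.329,0.214,-0.035,-31.1,1],
])

```text
t: 56.3
tcp_pos: [408.2, -372.6, 203.2]
tool_rot: [0.838, -0.546, 0.012, -0.017]
contact_force: [-0.5, 0.8, -1.6]
width: 58.9
```

```bash
python3 -c "
from tilt2 import *
t2()
mv((408.7,-373.7,95,-66.1),(408.7,-373.7,87,-66.1))"
```

```text
t 56.4 tcp [ 408.7 -372.5  203.7] yaw -66.1 w 58.3 q6 0.25 tilt 2.35 F [ 0.   0.4 -0.9]
[-0.5066, 0.231, 0.1931] turn 31.1
-125 [11 12 13]; -115 [11 12 12]; -105 [11 11 12]; -95 [11 12 12]; -85 [11 12 12]; -75 [11 11 12]; -65 [11 12 12]; -55 [11 12 12]; -45 [11 12 12]; -35 [11 12 12]; -25 [155 195 219]; -15 [225 226 227]; -5 [225 226 226]; 5 [225 225 226]; 
t 56.4 tcp [ 408.7 -372.5  203.7] yaw -66.1 w 58.3 q6 0.25 tilt 2.35 F [ 0.   0.4 -0.9]
[0.0009, 0.005, 0.1086] turn -0.0
[0.0008, 0.0053, 0.1166] turn -0.0
```

Call:
jog_arm([
  [0,0.001,0.03,0,1],
  [0,0.003,0.06,0,1],
  [0,0.004,0.09,0,1],
  [0.001,0.005,0.104,0,1],
  [0.001,0.005,0.109,0,1],
  [0.001,0.005,0.112,0,1],
  [0.001,0.005,0.115,0,1],
  [0.001,0.005,0.1155,0,1],
  [0.001,0.005,0.1155,0,1],
])

```text
t: 57.25
tcp_pos: [410.0, -374.8, 89.7]
tool_rot: [0.838, -0.545, 0.014, -0.016]
contact_force: [0.4, 0.2, -0.3]
width: 58.7
```

Call:
jog_arm([
  [0,0,0,0,0.28],
  [0,0,0,0,0.2],
  [0,0,0,0,0.1],
  [0,0,0,0,0],
  [0,0,-0.02,0,0],
  [0,-0.001,-0.05,0,0],
  [0,-0.003,-0.08,0,0],
  [0,-0.004,-0.1,0,0],
  [0,-0.004,-0.1,0,0],
])

```text
t: 58.15
tcp_pos: [411.4, -376.5, 193.8]
tool_rot: [0.838, -0.545, 0.018, -0.015]
contact_force: [0.6, -0.7, -0.1]
width: 85.0
```

```bash
python3 -c "
from top import *
topface(98,125,112)
from st import *
state()"
```

```text
px [ 211  172   80   39 2853] z [100.8 111.4 116.6]
topface x,y,L,W,ang (array([ 418.6, -371.2,   58.9,   28.1,  111.3]), array([250., 191.]))
slope [-8.00000e-03  7.00000e-03  1.10424e+02]
[270. 138.] 1133 z [35. 53. 59.] rect [762.2  12.  100.7 131.5  24.1] [ 21. 112. 200.]
[326. 141.] 392 z [ 27.  96. 103.] rect [ 745.6 -181.5   63.2   62.5    4.8] [ 66.  29. 132.]
[211. 152.] 492 z [19. 25. 31.] rect [719.  220.  101.4  62.7  15.4] [ 75. 134. 146.]
[368. 214.] 3944 z [ 9. 13. 81.] rect [ 491.  -337.2  293.9  219.3   23.5] [ 13. 116. 100.]
[259. 188.] 487 z [19. 25. 31.] rect [587.   54.8 100.5  60.3  10.6] [ 20.  88. 189.]
[206. 219.] 82 z [ 90. 100. 134.] rect [480.9 234.7  35.  136.8  62.1] [ 20.  47. 122.]
[253. 224.] 491 z [19. 25. 30.] rect [460.5  75.4  62.  100.3  76.5] [ 20.  86. 191.]
[143. 262.] 111 z [ 92. 121. 133.] rect [342.5 442.1  70.   35.1  13.1] [ 33.  31. 124.]
[180. 266.] 538 z [18. 25. 30.] rect [319.7 329.8  60.1 103.4   3.9] [ 75. 131. 147.]
bowl extent [ 527. -365.] [ 638. -202.]
```

Box 2 stands at (418.6,-371.2). The bowl was nudged about 12 mm, to (582,-310), which is still well inside the limits. Box 3 at (587,55) next, using the same arc recipe.

```bash
python3 -c "
from h import *
mv((549.6,47.8,200,-79.4),(549.6,47.8,80,-79.4))"
```

```text
t 58.2 tcp [ 409.5 -374.3  189.5] yaw -66.1 w 85.3 q6 0.25 tilt 2.43 F [ 0.1  0.7 -1.3]
[-0.3292, -0.2992, 0.0002] turn 13.3
[-0.3299, -0.2942, 0.1201] turn 13.3
```

Call:
jog_arm([
  [-0.036,-0.033,0,5,0],
  [-0.072,-0.066,0,10,0],
  [-0.108,-0.1,0,13.3,0],
  [-0.144,-0.132,0,13.3,0],
  [-0.18,-0.165,0,13.3,0],
  [-0.216,-0.198,0,13.3,0],
  [-0.252,-0.231,0,13.3,0],
  [-0.288,-0.263,0,13.3,0],
  [-0.32,-0.29,0,13.3,0],
  [-0.329,-0.299,0.02,13.3,0],
  [-0.329,-0.297,0.06,13.3,0],
  [-0.33,-0.295,0.1,13.3,0],
  [-0.33,-0.294,0.12,13.3,0],
  [-0.33,-0.294,0.12,13.3,0],
  [-0.33,-0.294,0.12,13.3,0],
])

```text
t: 59.75
tcp_pos: [548.1, 47.8, 78.6]
tool_rot: [0.769, -0.639, 0.011, -0.017]
contact_force: [-0.2, -0.0, 0.4]
width: 85.3
```

```bash
python3 -c "
from flat import *
flat()
mv((549.6,47.8,5,-79.4),(549.6,47.8,25,-79.4),(649.6,66.2,25,-79.4))"
```

```text
flat x,y,L,W,ang (array([472.7,  74.4,  73.2,  60.9, 166.8]), array([201., 295.]))
flat x,y,L,W,ang (array([586.2,  57.7,  99.3,  59.9,  10.6]), array([251., 147.]))
t 59.8 tcp [549.6  47.7  80.2] yaw -79.4 w 85.3 q6 1.33 tilt 2.44 F [ 0.7 -0.   0.2]
[0.1259, -0.0696, 0.0226] turn 18.6
t 59.8 tcp [549.6  47.7  80.2] yaw -79.4 w 85.3 q6 1.33 tilt 2.44 F [ 0.7 -0.   0.2]
[0.0002, 0.0032, 0.0751] turn -0.0
[0.0001, 0.0023, 0.0551] turn -0.0
[0.0004, -0.0993, 0.0594] turn -0.0
```

Call:
jog_arm([
  [-0.003,0.002,0.035,0,0],
  [-0.003,0.003,0.06,0,0],
  [-0.003,0.003,0.073,0,0],
  [-0.003,0.003,0.075,0,0],
  [-0.003,0.003,0.075,0,0.2],
  [-0.003,0.003,0.075,0,0.3],
  [-0.003,0.003,0.075,0,0.31],
  [-0.003,0.003,0.075,0,0.31],
  [-0.003,0.003,0.075,0,0.31],
  [-0.003,0.003,0.07,0,0.31],
  [-0.003,0.0025,0.06,0,0.31],
  [-0.003,0.002,0.054,0,0.31],
  [-0.003,0.002,0.054,0,0.303],
  [-0.003,0.002,0.054,0,0.3],
  [-0.003,0.002,0.054,0,0.299],
  [-0.003,0.002,0.054,0,0.2985],
  [-0.003,0.002,0.054,0,0.298],
  [-0.003,0.002,0.054,0,0.298],
])

```text
t: 61.6
tcp_pos: [549.0, 51.0, 26.0]
tool_rot: [0.769, -0.639, 0.012, -0.017]
contact_force: [0.1, 0.1, -0.6]
width: 60.1
```

```bash
python3 -c "
from tilt2 import *
t2()"
```

```text
t 61.6 tcp [549.1  51.   26. ] yaw -79.4 w 59.7 q6 1.33 tilt 2.41 F [ 0.3 -0.2 -1. ]
[-0.0507, 0.5497, 0.0032] turn 17.8
-125 [-1  0  0]; -115 [-1  0  0]; -105 [-1  0  0]; -95 [-1  0  0]; -85 [25 26 27]; -75 [27 28 29]; -65 [30 30 31]; -55 [32 33 34]; -45 [35 36 36]; -35 [37 38 39]; -25 [39 40 40]; -15 [41 42 43]; -5 [43 44 45]; 5 [45 46 46]; 35 [-1  0 25]; 45 [-1  0 25]; 55 [-1  0  0]; 65 [-1  0  0];
```

Call:
jog_arm([
  [0,0,0,0,0.2977],
  [0,0,0,0,0.2975],
  [0,0,0,0,0.2975],
])

```text
t: 61.95
tcp_pos: [549.1, 51.0, 26.0]
tool_rot: [0.769, -0.639, 0.012, -0.017]
contact_force: [-0.4, 0.4, -0.6]
width: 59.9
```

```bash
python3 -c "
from tilt2 import *
t2()"
```

```text
t 62.0 tcp [549.1  51.   26. ] yaw -79.4 w 59.8 q6 1.33 tilt 2.4 F [-0.5  0.6 -1.3]
[-0.0506, 0.5497, 0.0032] turn 17.8
-125 [-1  0  0]; -115 [-1  0  0]; -105 [-1  0  0]; -95 [-1  0  0]; -85 [25 26 27]; -75 [27 28 29]; -65 [30 30 31]; -55 [32 33 34]; -45 [35 36 36]; -35 [37 38 39]; -25 [39 40 40]; -15 [41 42 43]; -5 [43 44 45]; 5 [45 46 46]; 35 [-1  0 25]; 45 [-1  0 25]; 55 [-1  0  0]; 65 [-1  0  0];
```

Call:
jog_arm([
  [0,-0.0025,-0.005,0,0.2975],
  [0,-0.0052,-0.0094,0,0.2975],
  [0,-0.0075,-0.0127,0,0.2975],
  [0,-0.0097,-0.0158,0,0.2975],
  [0,-0.0122,-0.0188,0,0.2975],
  [0,-0.0148,-0.0218,0,0.2975],
  [0,-0.0176,-0.0246,0,0.2975],
  [0,-0.0204,-0.0273,0,0.2975],
  [0,-0.024,-0.0303,0,0.2975],
  [0,-0.0276,-0.0332,0,0.2975],
  [0,-0.0276,-0.0332,0,0.2975],
])

```text
t: 63.1
tcp_pos: [576.0, 55.7, 61.1]
tool_rot: [0.769, -0.639, 0.012, -0.018]
contact_force: [0.7, 0.4, -0.8]
width: 59.8
```

```bash
python3 -c "
from tilt2 import *
t2()"
```

```text
t 63.1 tcp [575.4  55.7  60.7] yaw -79.4 w 60.0 q6 1.34 tilt 2.45 F [-0.  -0.4 -0.4]
[-0.0508, 0.5779, 0.0363] turn 17.8
-125 [-1  0  0]; -115 [-1  0  0]; -105 [-1  0  0]; -95 [-1  0  0]; -85 [-1  0  0]; -75 [-1  0  0]; -65 [-1  0  0]; -55 [ 0 22 26]; -45 [25 26 26]; -35 [25 26 26]; -25 [25 26 26]; -15 [26 26 27]; -5 [26 26 27]; 5 [26 26 27]; 15 [25 26 26]; 25 [25 26 26]; 35 [25 26 26]; 45 [25 26 26]; 65 [-1  0  1]; 75 [-1  0  1]; 85 [-1  0  0]; 95 [-1 -1  0];
```

Call:
jog_arm([
  [0,-0.004,-0.003,0,0.2975],
  [0,-0.008,-0.0053,0,0.2975],
  [0,-0.012,-0.0074,0,0.2975],
  [0,-0.017,-0.0096,0,0.2975],
  [0,-0.022,-0.0117,0,0.2975],
  [0,-0.0264,-0.0133,0,0.2975],
  [0,-0.0315,-0.0145,0,0.2975],
  [0,-0.0365,-0.0157,0,0.2975],
  [0,-0.0416,-0.0166,0,0.2975],
  [0,-0.0465,-0.017,0,0.2975],
  [0,-0.052,-0.0172,0,0.2975],
  [0,-0.0573,-0.0173,0,0.2975],
  [0,-0.0625,-0.0168,0,0.2975],
  [0,-0.0675,-0.016,0,0.2975],
  [0,-0.0725,-0.0151,0,0.2975],
  [0,-0.0725,-0.0151,0,0.2975],
])

```text
t: 64.75
tcp_pos: [646.7, 68.9, 78.8]
tool_rot: [0.769, -0.639, 0.012, -0.018]
contact_force: [0.5, -0.2, 0.2]
width: 60.1
```

```bash
python3 -c "
from tilt2 import *
t2()"
```

```text
t 64.8 tcp [646.2  68.8  78.7] yaw -79.4 w 60.5 q6 1.37 tilt 2.43 F [ 0.4 -0.5 -1.3]
[-0.0508, 0.6506, 0.0514] turn 17.8
-125 [-1  0 54]; -115 [-1 42 54]; -105 [-1 13 54]; -95 [-1  1 54]; -85 [-1  0 53]; -75 [-1  0 49]; -65 [-1  0 26]; -55 [-1  0  1]; -45 [-1  0  0]; -35 [-1  0  0]; -25 [-1  0  0]; -15 [-1  0  0]; -5 [-1  0  0]; 5 [-1  0  0]; 15 [ 0  7 23]; 25 [25 26 26]; 35 [25 26 26]; 45 [25 26 26]; 55 [25 26 27]; 65 [26 26 27]; 75 [26 26 27]; 85 [25 26 26];
```

It slipped out at about 30-40° and lies flat again. I'll retry with a slightly firmer setting (0.2985).

Call:
jog_arm([
  [0,0.03,-0.02,0,0],
  [0,0.07,-0.01,0,0],
  [0,0.107,0,0,0],
  [0,0.107,0,0,0],
  [0,0.107,0,0,0],
])

```text
t: 65.3
tcp_pos: [539.5, 49.1, 73.4]
tool_rot: [0.769, -0.639, 0.011, -0.017]
contact_force: [0.2, 0.1, 0.6]
width: 85.5
```

```bash
python3 -c "
from flat import *
flat()
mv((539,49,5,-79.4),(539,49,25,-79.4))"
```

```text
flat x,y,L,W,ang (array([470.8,  75. ,  77.1,  60.7, 166.9]), array([202., 291.]))
flat x,y,L,W,ang (array([577.7,  57.3,  99.3,  59.9,  10.6]), array([253., 149.]))
t 65.3 tcp [541.7  49.1  74.7] yaw -79.4 w 85.5 q6 1.33 tilt 2.53 F [0.4 0.8 0.3]
[0.1287, -0.0773, 0.0176] turn 18.6
t 65.3 tcp [541.7  49.1  74.7] yaw -79.4 w 85.5 q6 1.33 tilt 2.53 F [0.4 0.8 0.3]
[-0.0001, 0.0058, 0.0695] turn -0.0
[-0.0002, 0.0049, 0.0495] turn -0.0
```

Call:
jog_arm([
  [-0.001,0.003,0.035,0,0],
  [-0.001,0.004,0.06,0,0],
  [-0.001,0.0045,0.069,0,0],
  [-0.001,0.0045,0.07,0,0],
  [-0.001,0.0045,0.07,0,0.2],
  [-0.001,0.0045,0.07,0,0.3],
  [-0.001,0.0045,0.07,0,0.31],
  [-0.001,0.0045,0.07,0,0.31],
  [-0.001,0.0045,0.07,0,0.31],
  [-0.001,0.0045,0.065,0,0.31],
  [-0.001,0.004,0.055,0,0.31],
  [-0.001,0.0035,0.049,0,0.31],
  [-0.001,0.0035,0.049,0,0.303],
  [-0.001,0.0035,0.049,0,0.3],
  [-0.001,0.0035,0.049,0,0.2995],
  [-0.001,0.0035,0.049,0,0.299],
  [-0.001,0.0035,0.049,0,0.2985],
  [-0.001,0.0035,0.049,0,0.2985],
])

```text
t: 67.15
tcp_pos: [540.0, 50.1, 25.4]
tool_rot: [0.769, -0.639, 0.012, -0.018]
contact_force: [0.7, 0.4, -1.0]
width: 60.1
```

```bash
python3 -c "
from tilt2 import *
t2()"
```

```text
t 67.2 tcp [540.   50.1  25.4] yaw -79.4 w 60.0 q6 1.33 tilt 2.51 F [-1.1 -1.  -2.5]
[-0.0499, 0.5407, 0.002] turn 17.8
-125 [-1  0  0]; -115 [-1  0  0]; -105 [-1  0  0]; -95 [-1  0  0]; -85 [25 26 27]; -75 [28 28 29]; -65 [30 31 31]; -55 [32 33 34]; -45 [35 36 37]; -35 [37 38 39]; -25 [39 40 41]; -15 [41 42 43]; -5 [43 44 45]; 5 [45 46 46]; 25 [25 25 26]; 35 [ 5 25 26]; 45 [-1  0 25]; 55 [-1  0  0]; 65 [-1  0  0];
```

Call:
jog_arm([
  [0,-0.0025,-0.005,0,0.2985],
  [0,-0.0052,-0.0094,0,0.2985],
  [0,-0.0075,-0.0127,0,0.2985],
  [0,-0.0097,-0.0158,0,0.2985],
  [0,-0.0097,-0.0158,0,0.2985],
])

```text
t: 67.7
tcp_pos: [550.2, 51.7, 42.6]
tool_rot: [0.769, -0.639, 0.013, -0.019]
contact_force: [-0.5, -0.5, -0.9]
width: 59.8
```

```bash
python3 -c "
from tilt2 import *
t2()"
```

```text
t 67.8 tcp [549.9  51.6  42.3] yaw -79.4 w 59.9 q6 1.33 tilt 2.62 F [ 0.8 -0.2 -0.9]
[-0.0501, 0.5514, 0.0174] turn 17.8
-125 [-1  0  0]; -115 [-1  0  0]; -105 [-1  0  0]; -95 [-1  0  0]; -85 [-1  0 24]; -75 [26 27 29]; -65 [31 32 34]; -55 [36 37 39]; -45 [41 42 44]; -35 [46 47 48]; -25 [50 51 53]; -15 [54 56 58]; -5 [59 61 62]; 5 [63 64 65]; 35 [25 25 26]; 45 [ 0 25 26]; 55 [ 0 25 26]; 65 [-1  0  0]; 75 [-1  0  0];
```

Call:
jog_arm([
  [0,-0.0025,-0.003,0,0.2985],
  [0,-0.0051,-0.006,0,0.2985],
  [0,-0.0078,-0.0088,0,0.2985],
  [0,-0.0106,-0.0115,0,0.2985],
  [0,-0.0142,-0.0145,0,0.2985],
  [0,-0.0179,-0.0174,0,0.2985],
  [0,-0.0231,-0.0208,0,0.2985],
  [0,-0.0265,-0.0228,0,0.2985],
  [0,-0.0299,-0.0248,0,0.2985],
  [0,-0.0299,-0.0248,0,0.2985],
])

```text
t: 68.75
tcp_pos: [579.1, 56.9, 69.0]
tool_rot: [0.769, -0.639, 0.014, -0.019]
contact_force: [-0.1, 0.0, -0.2]
width: 60.1
```

```bash
python3 -c "
from tilt2 import *
t2()"
```

```text
t 68.8 tcp [578.8  56.8  68.8] yaw -79.4 w 59.5 q6 1.35 tilt 2.67 F [ 1.  -0.3 -0.2]
[-0.0503, 0.5819, 0.042] turn 17.8
-125 [-1  0  0]; -115 [-1  0  0]; -105 [-1  0  0]; -95 [-1  0  0]; -85 [-1  0  0]; -75 [-1  0  0]; -65 [-1  0  0]; -55 [20 24 27]; -45 [32 36 40]; -35 [46 50 53]; -25 [58 62 65]; -15 [70 74 77]; -5 [82 86 89]; 5 [86 89 92]; 15 [78 81 83]; 65 [24 25 26]; 75 [-1  0 26]; 85 [-1  0  0]; 95 [-1  0  0];
```

Call:
jog_arm([
  [0,-0.004,-0.002,0,0.2985],
  [0,-0.0075,-0.0035,0,0.2985],
  [0,-0.011,-0.0048,0,0.2985],
  [0,-0.0145,-0.0059,0,0.2985],
  [0,-0.019,-0.007,0,0.2985],
  [0,-0.0245,-0.0082,0,0.2985],
  [0,-0.0297,-0.0092,0,0.2985],
  [0,-0.0345,-0.0096,0,0.2985],
  [0,-0.04,-0.0098,0,0.2985],
  [0,-0.0453,-0.0099,0,0.2985],
  [0,-0.0505,-0.0093,0,0.2985],
  [0,-0.0555,-0.0085,0,0.2985],
  [0,-0.0608,-0.0077,0,0.2985],
  [0,-0.0608,-0.0077,0,0.2985],
])

```text
t: 70.2
tcp_pos: [639.2, 68.0, 79.6]
tool_rot: [0.769, -0.639, 0.014, -0.019]
contact_force: [-0.3, -1.2, -2.1]
width: 59.8
```

```bash
python3 -c "
from tilt2 import *
t2()"
```

```text
t 70.2 tcp [638.7  67.9  79.4] yaw -79.4 w 60.3 q6 1.37 tilt 2.7 F [ 0.4 -1.  -0.8]
[-0.0505, 0.6433, 0.0494] turn 17.8
-125 [-1  0 53]; -115 [-1 18 54]; -105 [-1  1 54]; -95 [-1  0 53]; -85 [-1  0 50]; -75 [-1  0 26]; -65 [-1  0  1]; -55 [-1  0  0]; -45 [-1  0  0]; -35 [-1  0 12]; -25 [25 35 45]; -15 [58 67 75]; -5 [ 86  93 100]; 5 [ 98 100 101]; 15 [95 96 97]; 25 [93 94 94]; 85 [-1  0  0]; 95 [-1  0  0];
```

Call:
jog_arm([
  [0,-0.005,0,0,0.2985],
  [0,-0.01,0,0,0.2985],
  [0,-0.015,0.0005,0,0.2985],
  [0,-0.02,0.001,0,0.2985],
  [0,-0.025,0.001,0,0.2985],
  [0,-0.025,0.001,0,0.2985],
])

```text
t: 70.85
tcp_pos: [663.9, 72.6, 79.4]
tool_rot: [0.769, -0.639, 0.014, -0.019]
contact_force: [0.2, 0.6, 0.6]
width: 59.9
```

```bash
python3 -c "
from tilt2 import *
t2()"
```

```text
t 70.9 tcp [663.7  72.6  79.4] yaw -79.4 w 59.9 q6 1.38 tilt 2.72 F [ 0.6  0.9 -0.3]
[-0.0506, 0.6687, 0.048] turn 17.8
-125 [-1  0 54]; -115 [ 0 53 55]; -105 [ 0 51 55]; -95 [-1 34 54]; -85 [-1  1 54]; -75 [-1  0 54]; -65 [-1  0 53]; -55 [-1  0 39]; -45 [-1  0  1]; -35 [-1  0  0]; -25 [-1  0  0]; -15 [-1  0  0]; -5 [40 74 97]; 5 [100 101 101]; 15 [ 99 100 100]; 25 [99 99 99]; 95 [-1  0  0];
```

Upright. Recentre, grip and lift.

Call:
jog_arm([
  [0,0,0,0,0.25],
  [0,0,0,0,0.15],
  [0,0.005,0,0,0.1],
  [0,0.011,0.003,0,0.1],
  [0,0.011,0.003,0,0.1],
  [0,0.011,0.003,0,1],
  [0,0.011,0.003,0,1],
  [0,0.011,0.003,0,1],
  [0,0.011,0.003,0,1],
  [0,0.011,0.003,0,1],
  [0,0.011,-0.01,0,1],
  [0,0.01,-0.04,0,1],
  [0,0.008,-0.07,0,1],
  [0,0.006,-0.1,0,1],
  [0,0.005,-0.12,0,1],
  [0,0.005,-0.12,0,1],
])

```text
t: 72.5
tcp_pos: [655.8, 70.3, 204.2]
tool_rot: [0.769, -0.638, 0.017, -0.022]
contact_force: [1.1, 0.2, -0.9]
width: 58.9
```

```bash
python3 -c "
from tilt2 import *
t2()
mv((447,-357,205,-66.1))"
```

```text
t 72.5 tcp [654.3  70.3 201.4] yaw -79.4 w 58.9 q6 1.38 tilt 2.94 F [ 1.   0.7 -2.5]
[-0.051, 0.6655, 0.1676] turn 17.8
-125 [-1  1 54]; -115 [ 0 53 55]; -105 [-1 49 55]; -95 [-1 11 54]; -85 [-1  0 54]; -75 [-1  0 53]; -65 [-1  0 52]; -55 [-1  0 17]; -45 [-1  0  1]; -35 [-1  0  1]; -25 [154 191 214]; -15 [221 228 229]; -5 [227 228 228]; 5 [  1 227 228]; 
t 72.5 tcp [654.3  70.3 201.4] yaw -79.4 w 58.9 q6 1.38 tilt 2.94 F [ 1.   0.7 -2.5]
[0.3818, 0.2818, -0.0188] turn -13.3
```

```bash
python3 -c "
from h import *
mv((454.4,-353.5,205,-66.1),(454.4,-353.5,92,-66.1))"
```

```text
t 72.5 tcp [654.3  70.3 201.4] yaw -79.4 w 58.9 q6 1.38 tilt 2.94 F [ 1.   0.7 -2.5]
[0.3797, 0.2739, -0.0184] turn -13.3
[0.38, 0.2797, 0.0944] turn -13.3
```

Call:
jog_arm([
  [0.01,0.007,-0.005,-2,1],
  [0.03,0.022,-0.01,-4,1],
  [0.055,0.04,-0.015,-6,1],
  [0.085,0.061,-0.018,-8,1],
  [0.115,0.083,-0.018,-10,1],
  [0.145,0.105,-0.018,-12,1],
  [0.175,0.126,-0.018,-13.3,1],
  [0.205,0.148,-0.018,-13.3,1],
  [0.235,0.17,-0.018,-13.3,1],
  [0.265,0.191,-0.018,-13.3,1],
  [0.295,0.213,-0.018,-13.3,1],
  [0.325,0.234,-0.018,-13.3,1],
  [0.35,0.252,-0.018,-13.3,1],
  [0.37,0.267,-0.018,-13.3,1],
  [0.38,0.274,-0.018,-13.3,1],
  [0.38,0.274,-0.018,-13.3,1],
  [0.38,0.274,-0.018,-13.3,1],
])

```text
t: 74.25
tcp_pos: [454.2, -352.6, 203.5]
tool_rot: [0.838, -0.545, 0.017, -0.019]
contact_force: [0.3, 0.8, -1.7]
width: 58.6
```

```bash
python3 -c "
from tilt2 import *
t2()
mv((454.4,-353.5,92,-66.1),(454.4,-353.5,85,-66.1))"
```

```text
t 74.3 tcp [ 454.6 -352.4  203.8] yaw -66.1 w 58.8 q6 0.33 tilt 2.93 F [-0.3  0.4 -2. ]
[-0.5081, 0.2823, 0.1858] turn 31.1
-125 [18 24 28]; -115 [18 43 48]; -105 [42 50 52]; -95 [36 47 50]; -85 [28 44 63]; -75 [11 12 62]; -65 [11 12 12]; -55 [11 12 12]; -45 [11 12 12]; -35 [11 12 12]; -25 [155 193 215]; -15 [227 228 228]; -5 [226 227 228]; 5 [226 227 227]; 75 [111 112 112]; 85 [111 112 112]; 95 [111 112 112]; 
t 74.3 tcp [ 454.6 -352.4  203.8] yaw -66.1 w 58.8 q6 0.33 tilt 2.93 F [-0.3  0.4 -2. ]
[0.0001, 0.0063, 0.1116] turn 0.0
[0.0, 0.0066, 0.1186] turn 0.0
```

Call:
jog_arm([
  [0,0.001,0.03,0,1],
  [0,0.003,0.06,0,1],
  [0,0.005,0.09,0,1],
  [0,0.006,0.104,0,1],
  [0,0.0063,0.11,0,1],
  [0,0.0065,0.113,0,1],
  [0,0.0065,0.116,0,1],
  [0,0.0065,0.117,0,1],
  [0,0.0065,0.117,0,1],
])

```text
t: 75.2
tcp_pos: [455.5, -354.4, 88.4]
tool_rot: [0.838, -0.545, 0.019, -0.019]
contact_force: [0.8, 0.6, 1.6]
width: 58.9
```

Call:
jog_arm([
  [0,0,0,0,0.28],
  [0,0,0,0,0.2],
  [0,0,0,0,0.1],
  [0,0,0,0,0],
  [0,-0.001,-0.02,0,0],
  [0,-0.002,-0.05,0,0],
  [0,-0.004,-0.08,0,0],
  [0,-0.005,-0.1,0,0],
  [0,-0.005,-0.1,0,0],
])

```text
t: 76.1
tcp_pos: [456.8, -355.5, 192.7]
tool_rot: [0.838, -0.545, 0.022, -0.018]
contact_force: [-0.2, -0.5, 0.5]
width: 85.5
```

```bash
python3 -c "
from top import *
topface(98,125,112)
from st import *
state()
u=np.array([np.cos(np.radians(-12.7)),np.sin(np.radians(-12.7))]);g=np.array([460.3,74.5])-38*u;print(g)
mv((*g,195,-102.7),(*g,80,-102.7))"
```

```text
px [ 211  176   80   38 2880] z [101.4 111.5 112.6]
topface x,y,L,W,ang (array([ 462.8, -351.3,   58.9,   28.2,  112.2]), array([250., 195.]))
slope [-5.00000e-03  2.60000e-02  1.10309e+02]
[270. 138.] 1130 z [36. 54. 59.] rect [762.   12.2 100.3 130.8  24.2] [ 21. 112. 202.]
[326. 140.] 391 z [ 30.  96. 103.] rect [ 746.1 -181.5   63.3   62.5    5.3] [ 67.  28. 134.]
[211. 152.] 488 z [19. 25. 30.] rect [721.2 222.  106.3  60.2  14.9] [ 75. 133. 147.]
[365. 211.] 3456 z [  9.  14. 102.] rect [ 492.  -338.5  292.9  222.4   23.4] [ 13. 113. 104.]
[206. 219.] 78 z [ 91.  99. 118.] rect [476.6 237.4  34.6 145.1  61.5] [ 18.  50. 122.]
[253. 224.] 492 z [20. 25. 31.] rect [460.2  74.4  59.9 100.2  76.8] [ 20.  86. 192.]
[143. 262.] 111 z [ 89. 121. 133.] rect [341.9 442.2  70.   38.4  11.5] [ 32.  32. 125.]
[180. 266.] 539 z [19. 25. 30.] rect [319.5 329.6  60.2 103.4   3.4] [ 75. 131. 149.]
bowl extent [ 527. -365.] [ 638. -202.]
[423.22968733  82.85415577]
t 76.2 tcp [ 454.8 -353.4  188.3] yaw -66.1 w 86.0 q6 0.33 tilt 3.03 F [-0.4  0.  -0.9]
[-0.4115, -0.1484, -0.0035] turn 36.6
[-0.4127, -0.1425, 0.1114] turn 36.6
```

Box 3 stands at (462.8,-351.3). Last box, at (460,74.4).

Call:
jog_arm([
  [-0.042,-0.015,-0.004,5,0],
  [-0.084,-0.03,-0.004,10,0],
  [-0.126,-0.045,-0.004,16,0],
  [-0.168,-0.06,-0.004,22,0],
  [-0.21,-0.075,-0.004,28,0],
  [-0.252,-0.09,-0.004,34,0],
  [-0.294,-0.105,-0.004,37.1,0],
  [-0.336,-0.12,-0.004,37.1,0],
  [-0.378,-0.135,-0.004,37.1,0],
  [-0.411,-0.148,-0.004,37.1,0],
  [-0.411,-0.147,0.03,37.1,0],
  [-0.412,-0.145,0.07,37.1,0],
  [-0.413,-0.1425,0.11,37.1,0],
  [-0.413,-0.1425,0.11,37.1,0],
  [-0.413,-0.1425,0.11,37.1,0],
])

```text
t: 77.7
tcp_pos: [421.1, 83.0, 79.8]
tool_rot: [-0.621, 0.783, -0.01, 0.022]
contact_force: [1.5, 0.1, 0.9]
width: 85.6
```

```bash
python3 -c "
from flat import *
flat()
u=np.array([np.cos(np.radians(-13.2)),np.sin(np.radians(-13.2))]);g=np.array([460.2,75.5])-38*u;e=g+100*u
mv((*g,5,-103.2),(*g,25,-103.2),(*e,25,-103.2));print(g)"
```

```text
flat x,y,L,W,ang (array([459.2,  77.4,  99. ,  60. , 167.2]), array([252., 150.]))
t 77.8 tcp [423.3  83.   81.7] yaw -103.1 w 85.5 q6 1.82 tilt 3.02 F [-0.6 -0.3  0.9]
[0.0929, -0.245, 0.0313] turn -5.1
t 77.8 tcp [423.3  83.   81.7] yaw -103.1 w 85.5 q6 1.82 tilt 3.02 F [-0.6 -0.3  0.9]
[0.0006, 0.004, 0.0766] turn 0.1
[0.0001, 0.003, 0.0566] turn 0.1
[0.0002, -0.0969, 0.0614] turn 0.1
[423.20400169  84.17733306]
```

Call:
jog_arm([
  [0,0.002,0.035,0,0],
  [0,0.0035,0.06,0,0],
  [0,0.004,0.075,0,0],
  [0,0.004,0.0765,0,0],
  [0,0.004,0.0765,0,0.2],
  [0,0.004,0.0765,0,0.3],
  [0,0.004,0.0765,0,0.31],
  [0,0.004,0.0765,0,0.31],
  [0,0.004,0.0765,0,0.31],
  [0,0.004,0.071,0,0.31],
  [0,0.0035,0.062,0,0.31],
  [0,0.003,0.056,0,0.31],
  [0,0.003,0.056,0,0.303],
  [0,0.003,0.056,0,0.3],
  [0,0.003,0.056,0,0.2995],
  [0,0.003,0.056,0,0.299],
  [0,0.003,0.056,0,0.2985],
  [0,0.003,0.056,0,0.2985],
])

```text
t: 79.55
tcp_pos: [423.0, 84.3, 25.4]
tool_rot: [-0.621, 0.783, -0.011, 0.023]
contact_force: [-0.1, -0.2, -2.5]
width: 59.8
```

```bash
python3 -c "
from tilt2 import *
t2()"
```

```text
t 79.6 tcp [423.   84.3  25.4] yaw -103.1 w 59.5 q6 1.82 tilt 2.99 F [ 1.  -0.6 -1.9]
[0.1788, 0.3934, 0.0029] turn -5.9
-125 [-1  0  0]; -115 [-1  0  0]; -105 [-1  0  0]; -95 [-1  0  0]; -85 [42 43 43]; -75 [42 43 43]; -65 [42 43 43]; -55 [43 43 44]; -45 [43 44 44]; -35 [43 44 44]; -25 [43 44 44]; -15 [43 44 44]; -5 [43 44 44]; 5 [43 44 44]; 35 [-1  0  0]; 45 [-1  0  0]; 55 [-1  0  0]; 65 [-1  0  0];
```

Call:
jog_arm([
  [0,-0.0025,-0.005,0,0.2985],
  [0,-0.0053,-0.0094,0,0.2985],
  [0,-0.0076,-0.0127,0,0.2985],
  [0,-0.0098,-0.0158,0,0.2985],
  [0,-0.0098,-0.0158,0,0.2985],
])

```text
t: 80.1
tcp_pos: [433.0, 81.8, 42.6]
tool_rot: [-0.621, 0.783, -0.012, 0.024]
contact_force: [0.6, 0.1, -0.3]
width: 59.9
```

```bash
python3 -c "
from tilt2 import *
t2()"
```

```text
t 80.2 tcp [432.7  81.8  42.3] yaw -103.1 w 59.9 q6 1.81 tilt 3.1 F [ 0.1  1.5 -1.1]
[0.179, 0.4042, 0.0184] turn -5.9
-125 [-1  0  0]; -115 [-1  0  0]; -105 [-1  0  0]; -95 [-1  0  0]; -85 [-1  0 24]; -75 [26 27 29]; -65 [30 32 33]; -55 [35 37 38]; -45 [40 41 43]; -35 [45 46 48]; -25 [49 50 52]; -15 [53 55 56]; -5 [58 59 61]; 5 [62 63 64]; 45 [-1  0  0]; 55 [-1  0  0]; 65 [-1  0  0]; 75 [-1  0  0];
```

Now at 25°, as with the previous box. Continue the same arc.

Call:
jog_arm([
  [0,-0.0025,-0.003,0,0.2985],
  [0,-0.0051,-0.006,0,0.2985],
  [0,-0.0078,-0.0088,0,0.2985],
  [0,-0.0106,-0.0115,0,0.2985],
  [0,-0.0142,-0.0145,0,0.2985],
  [0,-0.0179,-0.0174,0,0.2985],
  [0,-0.0231,-0.0208,0,0.2985],
  [0,-0.0265,-0.0228,0,0.2985],
  [0,-0.0299,-0.0248,0,0.2985],
  [0,-0.0299,-0.0248,0,0.2985],
])

```text
t: 81.15
tcp_pos: [461.4, 74.6, 69.0]
tool_rot: [-0.621, 0.783, -0.013, 0.025]
contact_force: [-0.0, 0.5, -1.3]
width: 59.7
```

```bash
python3 -c "
from tilt2 import *
t2()"
```

```text
t 81.2 tcp [461.   74.7  68.8] yaw -103.1 w 59.9 q6 1.8 tilt 3.14 F [-0.2  0.7 -2. ]
[0.1791, 0.4346, 0.0431] turn -5.9
-125 [-1  0  0]; -115 [-1  0  0]; -105 [-1  0  0]; -95 [-1  0  0]; -85 [-1  0  0]; -75 [-1  0  0]; -65 [-1  0  0]; -55 [19 23 26]; -45 [31 35 39]; -35 [44 48 52]; -25 [56 60 64]; -15 [68 72 75]; -5 [80 83 87]; 5 [88 90 91]; 15 [79 82 84]; 25 [76 77 77]; 75 [-1  0  0]; 85 [-1  0  0]; 95 [-1  0  0];
```

Call:
jog_arm([
  [0,-0.004,-0.002,0,0.2985],
  [0,-0.0075,-0.0035,0,0.2985],
  [0,-0.011,-0.0048,0,0.2985],
  [0,-0.0145,-0.0059,0,0.2985],
  [0,-0.019,-0.007,0,0.2985],
  [0,-0.0245,-0.0082,0,0.2985],
  [0,-0.0297,-0.0092,0,0.2985],
  [0,-0.0345,-0.0096,0,0.2985],
  [0,-0.04,-0.0098,0,0.2985],
  [0,-0.0453,-0.0098,0,0.2985],
  [0,-0.0505,-0.009,0,0.2985],
  [0,-0.0555,-0.0082,0,0.2985],
  [0,-0.0608,-0.0074,0,0.2985],
  [0,-0.066,-0.007,0,0.2985],
  [0,-0.071,-0.0068,0,0.2985],
  [0,-0.071,-0.0068,0,0.2985],
])

```text
t: 82.8
tcp_pos: [530.2, 58.2, 78.9]
tool_rot: [-0.621, 0.783, -0.012, 0.025]
contact_force: [0.3, -0.2, 0.4]
width: 59.9
```

```bash
python3 -c "
from tilt2 import *
t2()"
```

```text
t 82.8 tcp [530.   58.2  79. ] yaw -103.1 w 59.6 q6 1.76 tilt 3.15 F [ 0.4  0.4 -1.1]
[0.179, 0.506, 0.0497] turn -5.9
-125 [-1  0  0]; -115 [-1  0  0]; -105 [-1  0  0]; -95 [-1  0  0]; -85 [-1  0  0]; -75 [-1  0  0]; -65 [-1  0  0]; -55 [-1  0  0]; -45 [-1  0  0]; -35 [-1  0  0]; -25 [-1  0  0]; -15 [-1  0  0]; -5 [34 71 95]; 5 [ 17 100 101]; 15 [100 100 101]; 25 [100 100 101]; 95 [-1  0  0];
```

Upright. Recentre, grip and lift.

Call:
jog_arm([
  [0,0,0,0,0.25],
  [0,0,0,0,0.15],
  [0,0.005,0,0,0.1],
  [0,0.011,0.003,0,0.1],
  [0,0.011,0.003,0,0.1],
  [0,0.011,0.003,0,1],
  [0,0.011,0.003,0,1],
  [0,0.011,0.003,0,1],
  [0,0.011,0.003,0,1],
  [0,0.011,0.003,0,1],
  [0,0.011,-0.01,0,1],
  [0,0.009,-0.04,0,1],
  [0,0.007,-0.07,0,1],
  [0,0.006,-0.1,0,1],
  [0,0.005,-0.12,0,1],
  [0,0.005,-0.12,0,1],
])

```text
t: 84.45
tcp_pos: [521.1, 57.9, 202.8]
tool_rot: [-0.621, 0.783, -0.015, 0.027]
contact_force: [0.3, -0.0, -1.3]
width: 59.0
```

```bash
python3 -c "
from tilt2 import *
t2()
C=np.array([485.5,-339.7])+12*np.array([.914,.405]);print(C)
mv((*C,205,-66.1))"
```

```text
t 84.5 tcp [519.6  57.9 200.3] yaw -103.2 w 58.9 q6 1.77 tilt 3.34 F [ 0.   0.5 -2.2]
[0.1793, 0.5025, 0.1696] turn -6.0
-125 [-1  0  0]; -115 [-1  0  0]; -105 [-1  0  0]; -95 [-1  0  0]; -85 [-1  0  1]; -75 [-1  0  0]; -65 [-1  0  0]; -55 [-1  0  0]; -45 [-1  0  0]; -35 [-1  0  0]; -25 [-1  0  0]; -15 [166 204 226]; -5 [226 227 228]; 5 [226 227 228]; 15 [-1  0  0]; 25 [-1  0  0]; 
[ 496.468 -334.84 ]
t 84.5 tcp [519.6  57.9 200.3] yaw -103.2 w 58.9 q6 1.77 tilt 3.34 F [ 0.   0.5 -2.2]
[0.3875, -0.0675, -0.0102] turn -37.1
```

Call:
jog_arm([
  [0.01,-0.002,-0.004,-3,1],
  [0.03,-0.005,-0.008,-6,1],
  [0.055,-0.01,-0.01,-9,1],
  [0.085,-0.015,-0.01,-12,1],
  [0.115,-0.02,-0.01,-15,1],
  [0.145,-0.025,-0.01,-18,1],
  [0.175,-0.03,-0.01,-21,1],
  [0.205,-0.036,-0.01,-25,1],
  [0.235,-0.041,-0.01,-29,1],
  [0.265,-0.046,-0.01,-33,1],
  [0.295,-0.051,-0.01,-37.1,1],
  [0.325,-0.057,-0.01,-37.1,1],
  [0.355,-0.062,-0.01,-37.1,1],
  [0.375,-0.066,-0.01,-37.1,1],
  [0.387,-0.068,-0.01,-37.1,1],
  [0.387,-0.068,-0.01,-37.1,1],
  [0.387,-0.068,-0.01,-37.1,1],
])

```text
t: 86.2
tcp_pos: [496.9, -333.4, 204.1]
tool_rot: [0.838, -0.545, 0.02, -0.021]
contact_force: [-0.9, 0.4, -1.6]
width: 59.0
```

```bash
python3 -c "
from tilt2 import *
t2()
mv((497.4,-334.4,92,-66.1),(497.4,-334.4,85,-66.1))"
```

```text
t 86.2 tcp [ 497.  -333.1  204.3] yaw -66.1 w 59.4 q6 0.4 tilt 3.32 F [-0.5 -0.3 -1.3]
[-0.5085, 0.3298, 0.18] turn 31.1
-125 [38 45 53]; -115 [36 48 51]; -105 [39 48 51]; -95 [18 26 45]; -85 [18 25 28]; -75 [18 24 29]; -65 [18 46 49]; -55 [42 49 52]; -45 [34 45 49]; -35 [39 55 63]; -25 [11 12 13]; -15 [166 206 228]; -5 [228 228 229]; 5 [227 228 229]; 15 [11 11 12]; 25 [11 11 12]; 85 [111 112 112]; 95 [111 112 112]; 
t 86.2 tcp [ 497.  -333.1  204.3] yaw -66.1 w 59.4 q6 0.4 tilt 3.32 F [-0.5 -0.3 -1.3]
[0.0, 0.0066, 0.1122] turn 0.0
[-0.0001, 0.007, 0.1192] turn 0.0
```

Call:
jog_arm([
  [0,0.001,0.03,0,1],
  [0,0.003,0.06,0,1],
  [0,0.005,0.09,0,1],
  [0,0.006,0.104,0,1],
  [0,0.0065,0.11,0,1],
  [0,0.0068,0.113,0,1],
  [0,0.007,0.116,0,1],
  [0,0.007,0.117,0,1],
  [0,0.007,0.117,0,1],
])

```text
t: 87.15
tcp_pos: [497.9, -335.1, 88.2]
tool_rot: [0.838, -0.545, 0.021, -0.02]
contact_force: [-0.8, -0.2, -1.6]
width: 58.8
```

Call:
jog_arm([
  [0,0,0,0,0.28],
  [0,0,0,0,0.2],
  [0,0,0,0,0.1],
  [0,0,0,0,0],
  [0,-0.001,-0.02,0,0],
  [0,-0.002,-0.05,0,0],
  [0,-0.005,-0.09,0,0],
  [0,-0.007,-0.12,0,0],
  [-0.04,-0.008,-0.14,0,0],
  [-0.08,-0.008,-0.14,0,0],
  [-0.13,-0.008,-0.14,0,0],
  [-0.18,-0.008,-0.14,0,0],
  [-0.23,-0.008,-0.14,0,0],
  [-0.28,-0.008,-0.14,0,0],
  [-0.28,-0.008,-0.14,0,0],
  [-0.28,-0.008,-0.14,0,0],
])

```text
t: 88.75
tcp_pos: [383.4, -76.9, 225.0]
tool_rot: [0.839, -0.544, 0.022, -0.02]
contact_force: [-0.4, -1.0, 0.8]
width: 84.9
```

```bash
python3 - <<'E'
from st import *
p,d,W=state('pics/z1.png')
print(W[(W[...,2]>95)&(W[...,1]<-280)&(W[...,1]>-420)&(W[...,0]<560)&(W[...,0]>340)].shape)
m=(W[...,2]>98)&(W[...,2]<125)&(W[...,1]<-280)&(W[...,1]>-440)&(W[...,0]<560)&(W[...,0]>340)
for b in blobs("top",m,112,15):print("top",b)
disp()
q,_=bot.capture("side")
cv2.imwrite('pics/z2.png',np.hstack([cv2.resize(p[150:280,150:420],(400,193*2)),cv2.resize(q[110:250,250:395],(400,386))]))
mv((0,0,0,0))
E
```

```text
[270. 138.] 1134 z [35. 53. 59.] rect [766.9  14.3 111.6 131.1  23.9] [ 21. 112. 199.]
[326. 141.] 394 z [ 27.  96. 103.] rect [ 745.7 -181.1   64.5   62.     6.6] [ 67.  29. 131.]
[211. 152.] 489 z [19. 25. 30.] rect [718.9 221.2 101.5  60.2  15.1] [ 75. 134. 145.]
[371. 216.] 4388 z [  9.  14. 112.] rect [ 491.3 -336.5  292.7  219.9   23.5] [ 14. 112. 110.]
[206. 218.] 81 z [ 92.  98. 134.] rect [481.3 235.4  36.9 136.1  62.9] [ 20.  48. 122.]
[143. 262.] 112 z [ 90. 119. 134.] rect [343.  444.2  70.3  40.4  16.5] [ 32.  32. 124.]
[180. 266.] 539 z [20. 25. 31.] rect [319.4 329.7  60.3 104.    3.3] [ 75. 131. 146.]
bowl extent [ 527. -365.] [ 638. -202.]
(639, 3)
top (array([ 374.6, -389. ,   62.4,   27.4,  115.3]), array([396., 248.]))
top (array([ 419.1, -371.1,   61.9,   27.2,  110.8]), array([389., 235.]))
top (array([ 462.9, -350.8,   61.8,   26.6,  112.2]), array([382., 221.]))
top (array([ 496.3, -336.2,   62.2,   26.3,  113. ]), array([378., 211.]))
bar [(array([512.3, 290.1,  58.7,   9.9,  52.5]), array([184., 208.]))]
t 88.9 tcp [384.3 -78.5 225.2] yaw -66.1 w 85.1 q6 0.74 tilt 3.42 F [-0.2 -0.1 -0.4]
[-0.2305, 0.3319, 0.203] turn -66.1
```

View pics/z2.png

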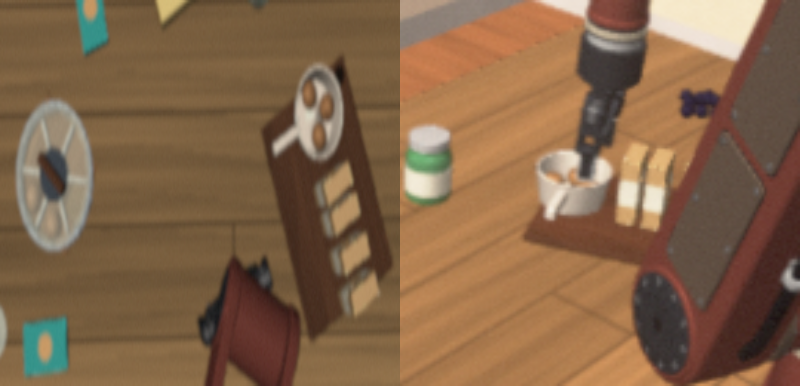

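The view shows all four boxes upright on the board. The bowl holds three walnuts, the knob is at the third click, and the drum still holds two walnuts. Handing in.

```bash
python3 -c "
from rig import bot
print(bot.finish_job())"
```

```text
the job is handed in; nothing more can be done
None
```

The job is done and handed in at about 89 s of robot time; the hand-in gave no verdict. The bowl went under the spout, the knob was turned three clicks, and the bowl with its three walnuts is back on the board. All four boxes (orange, pale band) stand on end there too. To stand them up, I gripped each one lightly near an end and let it pivot in the pads.

**Last checks:**
- **Boxes:** all four tops are at about z 112 mm, level, and measured 62 x 27 mm, which matches the 60 x 26 mm end. They are spaced along the board.
- **Bowl:** its centre is about 100 mm along and 12 mm across the board from the board's centre, within the limits of 115 and 85 mm. It shifted about 12 mm during the run but did not need correcting.
- **Knob:** the bar is at 52.5°, within 2° of the third click.
- **Walnuts:** three are visible in the bowl and two in the drum.
- **Glass, cheese and olive jar:** all read within a few millimetres of where they started.

**What went wrong on the way:**
- The first box came upright partly by luck, when it dropped out of the loosened grip and landed on its end.
- The second box fell flat twice and the third once before I got them up.
- The tool ended about 3.4° off vertical, because small tilts added up from move to move. I saw no effect on the placing.

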